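# Jack up the front of a bench power supply and hold it

## Robot

A 6-joint arm with a two-finger parallel gripper is mounted at the origin on the work surface. World frame = base frame: x ahead of the robot, y to its left, z up, the work surface at z = 0. Lengths are in mm, angles in rad, forces in N, time in s.
With the tool pointing down it reaches from about 350 to 725 mm from the base axis. Payload 6 kg.
Tool frame: the origin (TCP) lies at the very end of the fingers, on their centre line; the grasp point (between the pads) lies 19 mm behind it; y points along the fingers, z is the direction in which the jaws open and shut, and the axes are right-handed (so a half turn about y gives the same grasp; the last joint's range is limited). The gripper opens to 85 mm and grips with 20 to 120 N. Pads are 22 mm wide; open, the fingers measure 114 mm over their backs; the gripper's body (76 mm by 85 mm) begins 54 mm behind the grasp point. The pads swing forward as they close: fully open they stand 13 mm farther back than shut.
Start: joints at [-0.817, 0.04, 0.085, 0, -1.615, -0.334], TCP at [244.553, -547.876, 231.261] pointing down, gripper open.
Joint ranges: [-2.56, 2.56], [-1.29, 2.01], [-1.08, 1.49], [-3.29, 1.98], [-2.81, -0.18], [-2.99, 2.99]. Speed limits (rad/s): [2.57, 2.57, 3.01, 3.14, 3.14, 3.14].

## Interface

Orientations are given as a rotation vector (axis times angle).
In Python, from bench import env, snapshot, calibration gives the robot as it stands. The module is installed in compiled form; this text tells all that it offers.
- The arm moves only by the tool move_arm, never from a script. Its argument "increments" is a list of rows, each an object with "offset": the shift along the tool's x, y, z in mm, a list of three; "twist": the turn, a rotation vector about the tool's x, y, z in rad, a list of three. In form: [{"offset": [x, y, z], "twist": [wx, wy, wz]}, ...]. A call has 1 to 5 rows; each row shifts and turns the commanded pose from where the row before left it, along the tool's axes as they then stand; what a row does not reach is not made up. A row lasts 1/12 s, in which the tool goes at most 41.7 mm and 7.16 degrees, less where a joint would pass 70% of its speed; a pose out of reach is approached as far as the arm can. A call is refused whole if a number of a shift passes 41.7 or a number of a turn 0.125, either way. A call with a gripper value outside its range is refused whole. "jaw" is the gripper command: -1 is fully open, 1 is shut, values between are in proportion, set as the call begins (left out, the last holds). The fingers move at their own pace and stop on an object; the grip force is fixed at half the most. Time passes only in rows, so rows that do not move let the fingers close. It gives the time, the measured TCP pose, the force and the opening at its end, in the units of the state.
- env.get_state(): the state, without advancing time (a new reading comes with each control period).
- snapshot(name): name is "scene" or "top" or "wrist"; returns the picture (384x512x3 uint8, blue, green, red); there is no depth.
- calibration(name): a dict with "vertical_fov" (degrees; the focal length in pixels is half the picture's height over the tangent of half this angle, whatever the lens; pixels are square), "cx", "cy" (the principal point, pixels), "T" (4x4, takes a point from camera to world coordinates). Camera axes: x right, y up, looking along -z (the intrinsics and any distortion apply to the point x, -y, -z); pixel columns grow to the right and rows downward; lengths in mm; the calibration is good to about 2 mm. A picture is of the moment at which its call begins: read the wrist's pose just before it. calibration takes no time and is no camera call; for the wrist camera it gives the pose at the moment of the call.
- env.job_done(): hands the job in, once; it reports no verdict.
The state is a dict: "clock": time; "joint_positions": joint angles; "dq": joint speeds; "joint_efforts": joint torques, N m; "tcp_pos": TCP position; "tcp_rot": TCP orientation; "force": force on the tool from outside, world axes, zero at the start; "torque": the same for the moment, N m; "finger_gap": finger opening in mm.
Only numpy, scipy, OpenCV 4.12 (cv2) and the standard library are available. Lean on these libraries where they do the work, as an engineer would, in place of code of your own. Each camera call takes 0.05 s, during which the arm holds its last target.

## Task

Take the loose black cap off the saddle of the small lever jack and leave it standing upright, fully down in the round metal dish. Then stand the jack flat on the bench with its saddle centred under the lift point of the power supply (below the ring on the steel tab sticking out of its front). Pump the jack's handle down as far as it goes so that the jack alone raises the supply, and finish while still pressing the handle down, without bumping the other things about.

Things in the scene. Friction and masses are not known exactly. Their poses are not given: they have to be found in the camera images.
- cap: Loose black plastic cap standing on the jack's saddle at the start. Skirt 34 mm across and 16 mm tall (hollow from below, 9 mm deep, 30 mm bore), above it a round grip knob 22 mm across and 20 mm tall; 36 mm tall in all, 30 g. Origin: centre of its underside (rim of the skirt), z up. Lift it straight up at least 15 mm to clear the saddle.
- holder: Fixed round aluminium dish, 58 mm across, 16 mm tall, with a 40 mm wide recess whose floor is 5 mm above the bench; the cap stands in it skirt down. Origin: centre of its underside on the bench. It and the solder spool may swap places.
- jack: Loose steel lever jack, 0.9 kg. Base plate 200 x 60 x 8 mm (-95 to +105 mm along its x). Mid-way two upright cheeks, 40 mm wide over both (along y), 36 mm long, top 74 mm up: grip and carry it there from above, fingers closing along its y. Origin: underside, below the pivot between the cheeks (pivot 60 mm up). +x points to the saddle (80 mm off), -x to the pump handle (165 mm off).
- saddle_top (a point): Centre of the top of the jack's saddle, a steel stud 26 mm across with a rounded top, 80 mm from the jack's origin along +x; 53 mm above the jack's underside with the handle up. With the handle fully down it rises to about 85 mm and shifts about 4 mm towards the pivot.
- handle_top (a point): Middle of the top of the black rubber handle grip (80 mm long, 28 wide, 16 thick) at the lever's end, 165 mm from the jack's origin along -x; 107 mm above the jack's underside at rest, about 38 mm fully down; it moves almost straight down. A spring holds it up; with the supply on the saddle it takes 7 to 12 N. The saddle meets the supply about half way down.
- lever (a joint): Pump handle angle, rad: 0 at rest (handle up), 0.40 fully down at its stop. Springs back up when let go.
- lift_point (a point): Lift point: centre of the underside of a round steel pad (30 mm across, 11 mm thick) below the power supply's steel tab; 67 mm above the bench while the supply is down. The tab is 46 mm wide, its top 84 mm up, with a raised dark ring on top right above the lift point. The lift point is 40 mm in front of the supply's front face, 29 mm from the tab's tip.
- cradle: Fixed steel cradle plate, 240 x 260 x 8 mm, on which the grey power supply (220 x 250 mm, top 140 mm above the bench) stands, hinged along its rear edge. Origin: centre of the plate's underside. Its -x points to the front of the supply, where the tab sticks out; the lift point lies 150 mm from the origin along -x. The jack comes in along +x, lever square to the front face.
- chassis (a joint): How far the front of the power supply is raised, rad about its rear hinge: 0 = down, about 0.08 with the jack fully pumped under the lift point (about 20 mm at the pad).
- spool: Bystander: small solder spool with white ends, 54 mm across, 40 mm tall; origin at its underside.
- wire_spool: Bystander: spool of copper wire with white ends, 70 mm across, 50 mm tall; origin at its underside.
- screwdriver: Bystander: screwdriver with a yellow handle lying on the bench; origin at its underside.
- jar: Bystander: small jar, 48 mm across, 50 mm tall; origin at its underside.
- meter: Bystander: yellow hand-held multimeter lying flat, 150 x 75 x 36 mm; origin at its underside.
- saddle: The jack's steel saddle stud itself (see saddle_top); origin 80 mm from the pivot along the jack's +x, level with the pivot at rest.
- handle: The black rubber grip of the pump handle itself (see handle_top); origin at the grip's centre.

How it is judged (in metres and radians):
On the way, in this order (a step that is already met when the one before it is completed fails the run):
1. the cap stands upright in the dish, let go (horizontal distance between cap and holder below 0.007 m and z of cap in the frame of holder below 0.009 m and angle between cap's own z axis and vertical below 0.15 rad and contact force between the fingers and cap below 0.1 N and linear speed of cap below 0.03 m/s), for 0.2 s.
2. the jack stands flat on the bench, handle up, its saddle under the lift point, the supply still down (height (world z) of jack below 0.004 m and angle between jack's own z axis and vertical below 0.05 rad and horizontal distance between saddle_top and lift_point below 0.012 m and value of joint lever below 0.06 rad and value of joint chassis below 0.01 rad and linear speed of jack below 0.03 m/s), for 0.2 s.
At the end, for the whole second after the job is handed in: Robot presses the handle (>2 N), at its stop (>0.35 rad). Jack flat on the bench; its saddle alone carries the lift point (>3 N, within 17 mm sideways; 12 mm before pumping), supply raised 0.045-0.11 rad, not touched by the robot. Cap upright in the dish, within 7 mm of its centre, down within 4 mm (horizontal distance between cap and holder below 0.007 m and z of cap in the frame of holder below 0.009 m and angle between cap's own z axis and vertical below 0.15 rad and height (world z) of jack below 0.004 m and angle between jack's own z axis and vertical below 0.05 rad and horizontal distance between saddle_top and lift_point below 0.017 m and value of joint lever above 0.35 rad and value of joint chassis between 0.045 and 0.11 rad and contact force between saddle and cradle above 3 N and contact force between any of the fingers, the arm and handle above 2 N and contact force between each of the fingers, the arm and cradle below 0.5 N); the arm keeps its last pose, push and grip.
It fails at once if a bystander (spool, wire spool, screwdriver, jar, multimeter) is pushed more than 30 mm (distance of any of spool, wire_spool, screwdriver, jar, meter from where it was at the start of the episode above 0.03 m).
It also fails if it takes over 66 s, if anything falls off the work surface, if the arm or the gripper's body presses on something with over 40 N, if the wrist force passes 120 N, or if a joint passes its speed limit or range.

## Working session

There is one attempt and no reset: what is moved stays moved. The work goes in short steps, Python scripts to look and compute and a tool call to move; the robot and the scene stay as the last step left them, time stands still between calls to the robot, and variables do not carry over. Pictures are saved under pics/ and viewed, and the job is handed in when it is done.

Besides the shell and the picture viewer there is one more tool, called after ">>>" in YAML: its name, and indented under it one key for each argument. move_arm: Moves the arm, as the interface text tells. Its arguments: {"type":"object","properties":{"increments":{"type":"array"},"jaw":{"type":"number"}},"required":["increments"]}

```bash
mkdir -p pics; python3 - <<'E'
from bench import env,snapshot,calibration
import cv2
print(env.get_state())
for n in ("scene","top","wrist"):
    c=calibration(n); print(n,c)
    cv2.imwrite(f"pics/{n}0.png",snapshot(n))
E
```

```text
{'clock': 0.0, 'joint_positions': array([-8.17279244e-01,  4.07923014e-02,  8.38465762e-02, -4.77283859e-04,
       -1.61550431e+00, -3.33734522e-01]), 'dq': array([-0.00023615,  0.00160605, -0.00034134, -0.00030515, -0.00099001,
       -0.00076007]), 'joint_efforts': array([-2.50373860e-04, -3.68210399e+01,  3.47404075e+01,  6.93209767e+00,
       -5.46979645e-03, -2.79858330e-05]), 'tcp_pos': array([ 244.50701277, -547.5680301 ,  230.30693463]), 'tcp_rot': array([-1.5439333 , -0.3288455 ,  0.32955216]), 'force': array([-0.39380389, -0.205648  ,  0.58173295]), 'torque': array([-0.08861402,  0.01396613,  0.01256474]), 'finger_gap': 85.38429633790085}
scene {'vertical_fov': 47.78121018306995, 'cx': 250.85066420562885, 'cy': 187.46709789477833, 'T': array([[ 7.38703567e-01, -4.97496964e-01,  4.54767864e-01,
         1.10805449e+03],
       [ 6.73857788e-01,  5.60362373e-01, -4.81570028e-01,
        -5.66926664e+02],
       [-1.52551728e-02,  6.62186364e-01,  7.49183888e-01,
         9.72742752e+02],
       [ 0.00000000e+00,  0.00000000e+00,  0.00000000e+00,
         1.00000000e+00]])}

[... 175 characters left out ...]
+02],
       [-9.99761696e-01,  1.83038647e-02, -1.18961746e-02,
         1.36394197e+01],
       [-9.36145997e-03,  1.32815085e-01,  9.91096623e-01,
         1.32777908e+03],
       [ 0.00000000e+00,  0.00000000e+00,  0.00000000e+00,
         1.00000000e+00]])}
wrist {'vertical_fov': 71.8387268329714, 'cx': 260.3961975249549, 'cy': 190.8440455371147, 'T': array([[-4.07971637e-01, -8.72421524e-01, -2.69146479e-01,
         1.76169746e+02],
       [ 9.12992684e-01, -3.89236534e-01, -1.22226342e-01,
        -5.79441757e+02],
       [ 1.87124913e-03, -2.95593648e-01,  9.55311935e-01,
         3.72533557e+02],
       [ 0.00000000e+00,  0.00000000e+00,  0.00000000e+00,
         1.00000000e+00]])}
```

View pics/scene0.png

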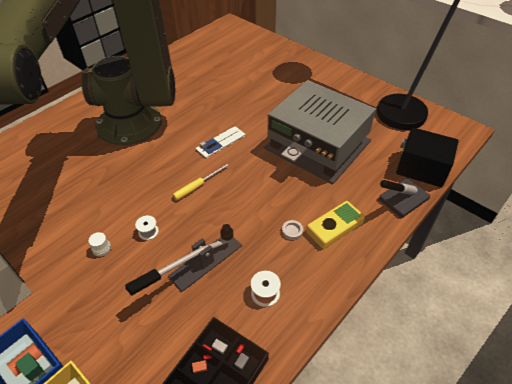

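View pics/top0.png

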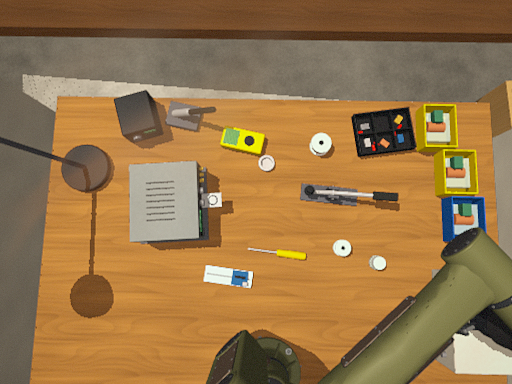

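View pics/wrist0.png

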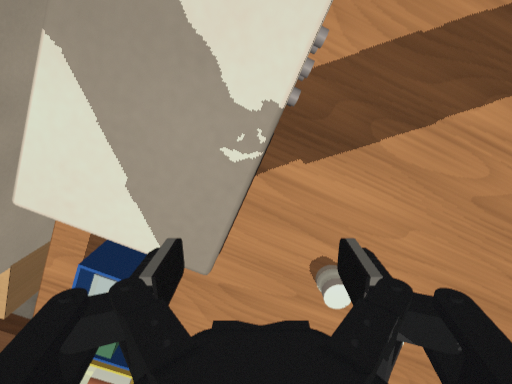

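The top view has the jack at about (350,192) with its saddle to the left (+y). The dish is at (267,163), the tab ring at (213,200) and the solder spool at (342,248). Next I'll measure these.

```bash
cat > h.py <<'E'
import numpy as np,cv2
from bench import env,snapshot,calibration
def ray(c,u,v):
    f=192/np.tan(np.radians(c["vertical_fov"])/2)
    d=np.array([(u-c["cx"])/f,-(v-c["cy"])/f,-1.]); T=np.array(c["T"])
    return T[:3,3],T[:3,:3]@d
def onz(c,u,v,z):
    o,d=ray(c,u,v); return o+d*(z-o[2])/d[2]
def tri(rs):
    A=np.zeros((3,3));b=np.zeros(3)
    for o,d in rs:
        d=d/np.linalg.norm(d);P=np.eye(3)-np.outer(d,d);A+=P;b+=P@o
    p=np.linalg.solve(A,b)
    return p,[np.linalg.norm((np.eye(3)-np.outer(d,d)/(d@d))@(p-o)) for o,d in rs]
def proj(c,p):
    f=192/np.tan(np.radians(c["vertical_fov"])/2); T=np.array(c["T"])
    q=T[:3,:3].T@(np.array(p)-T[:3,3]); return c["cx"]+f*q[0]/-q[2], c["cy"]-f*q[1]/-q[2]
E
python3 - <<'E'
from h import *
t=cv2.imread("pics/top0.png");s=cv2.imread("pics/scene0.png")
a=cv2.resize(t[130:230,180:290],None,fx=7,fy=6,interpolation=cv2.INTER_NEAREST)
cv2.imwrite("pics/ct1.png",cv2.resize(t[140:225,180:280],None,fx=7,fy=7,interpolation=cv2.INTER_CUBIC))
cv2.imwrite("pics/ct2.png",cv2.resize(t[160:220,290:405],None,fx=6.9,fy=6.9,interpolation=cv2.INTER_CUBIC))
cv2.imwrite("pics/cs1.png",cv2.resize(s[200:310,110:300],None,fx=4,fy=4,interpolation=cv2.INTER_CUBIC))
cv2.imwrite("pics/cs2.png",cv2.resize(s[75:195,230:390],None,fx=5,fy=5,interpolation=cv2.INTER_CUBIC))
E
```

```text
(no output)
```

View pics/ct1.png

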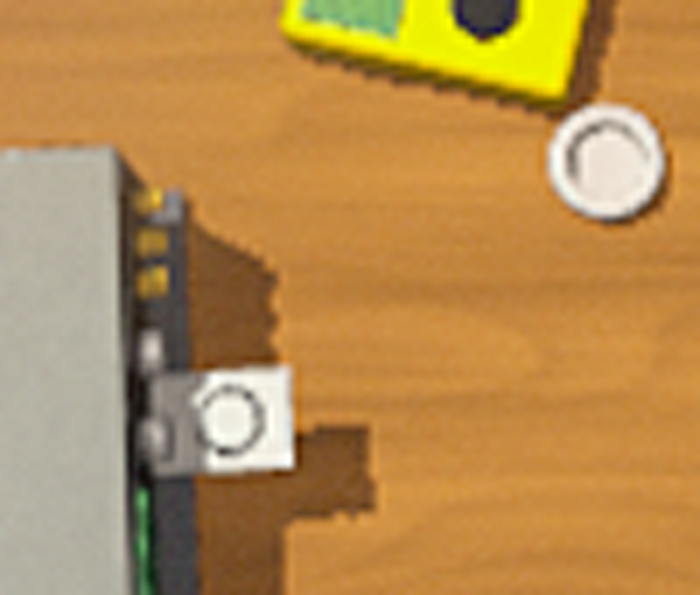

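View pics/ct2.png

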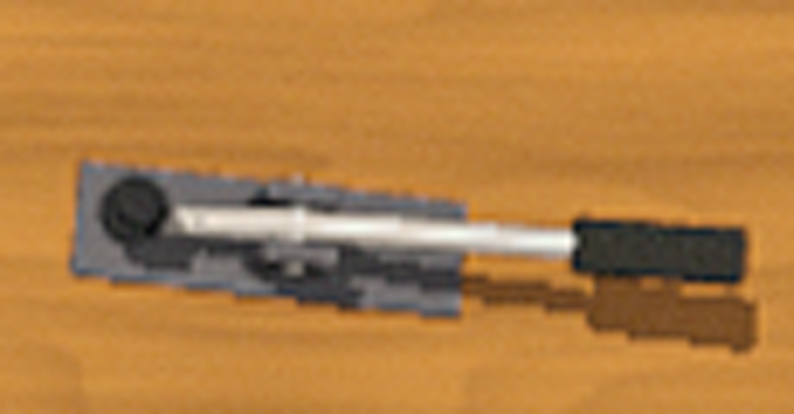

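View pics/cs1.png

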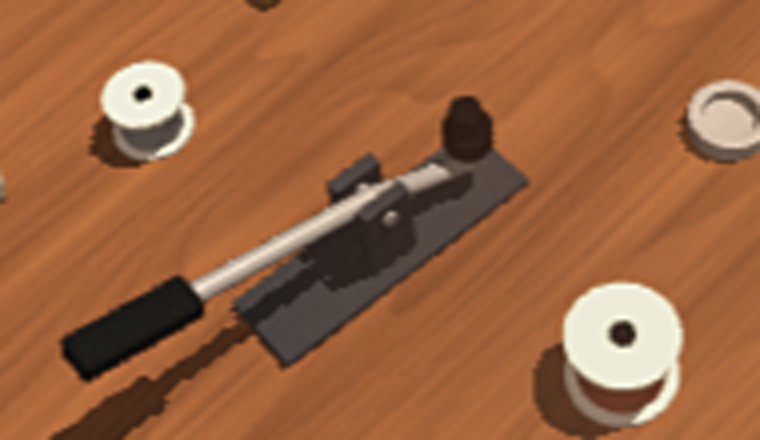

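View pics/cs2.png

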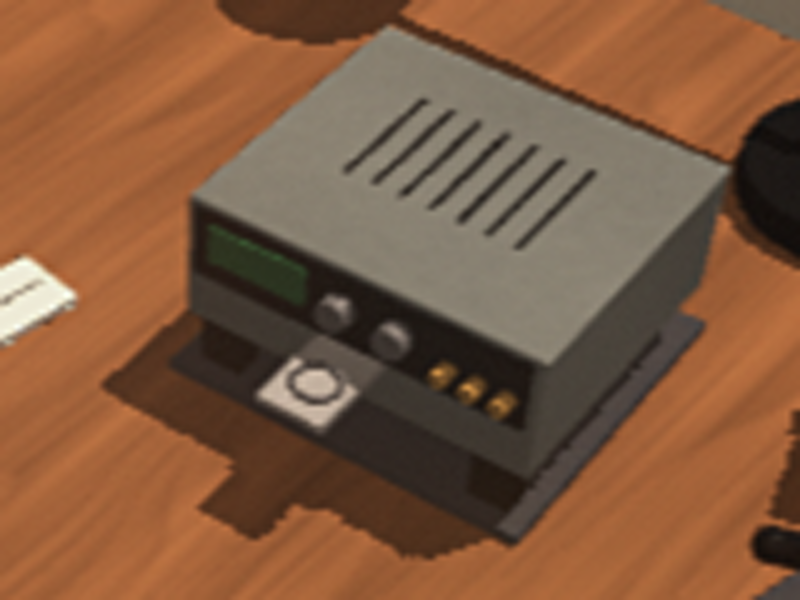

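```bash
python3 - <<'E'
from h import *
t=calibration("top");s=calibration("scene");np.set_printoptions(precision=1,suppress=True)
for n,a,b,z in [("ring",(212.4,199.6),(293.1,150.8),84),("dish",(266.3,162.9),(292.0,228.6),16),("cap",(309.1,189.7),(226.1,226.3),80)]:
    print(n,onz(t,*a,z),onz(s,*b,z),tri([ray(t,*a),ray(s,*b)]))
print("handle",onz(t,385.2,195.8,107))
# base plate corners in top z=8
P=[onz(t,290+x/6.9-.43,160+y/6.9-.43,8) for x,y in [(83,162),(72,272),(465,203),(460,318)]]
for p in P: print(p)
for x,y in [(115,148),(185,148)]: print("front top edge",0)
# supply top front edge
print([onz(t,180+x/7-.43,140+y/7-.43,140) for x,y in [(115,148),(130,590)]])
# tab outline
print([onz(t,180+x/7-.43,140+y/7-.43,84) for x,y in [(292,367),(294,467)]])
E
```

```text
ring [567.1 191.2  84. ] [564.5 193.9  84. ] (array([566.7, 190.7,  87.7]), [np.float64(0.031001067954670284), np.float64(0.03100106795482112)])
dish [710.1  13.4  16. ] [711.2  12.2  16. ] (array([710.4,  13.3,  14.1]), [np.float64(0.05758778341655896), np.float64(0.05758778341648221)])
cap [ 607.  -131.8   80. ] [ 608.  -132.6   80. ] (array([ 607.2, -132. ,   78.7]), [np.float64(0.006302017837646233), np.float64(0.006302017837586142)])
handle [ 587.5 -377.2  107. ]
[ 640.9 -113.5    8. ]
[ 583.7 -108.2    8. ]
[ 623.2 -309.7    8. ]
[ 563.7 -306.3    8. ]
front top edge 0
front top edge 0
[array([686.4, 241.1, 140. ]), array([482.7, 225.5, 140. ])]
[array([593.3, 162.4,  84. ]), array([545.3, 159.8,  84. ])]
```

```bash
cat >> h.py <<'E'
from scipy.spatial.transform import Rotation as R
np.set_printoptions(precision=2,suppress=True)
def go(x,y,z,zdeg):
    """zdeg: world heading of tool z axis (closing dir), mod 180. prints twist(tool) then offset in tool axes after twist"""
    s=env.get_state();p=s["tcp_pos"];r=R.from_rotvec(s["tcp_rot"])
    best=None
    for a in (zdeg,zdeg+180):
        zz=np.array([np.cos(np.radians(a)),np.sin(np.radians(a)),0]);yy=np.array([0,0,-1.]);xx=np.cross(yy,zz)
        rt=R.from_matrix(np.c_[xx,yy,zz]);tw=(r.inv()*rt).as_rotvec()
        o=rt.inv().apply(np.array([x,y,z])-p)
        print("a",a%360,"twist",tw,"offset after",o,"dist",np.linalg.norm(o),"j6",s["joint_positions"][5])
    print("now",p,r.as_matrix().ravel(),"F",s["force"],"gap",s["finger_gap"],"t",s["clock"])
E
python3 - <<'E'
from h import *
go(600,-190,230,174.7)
E
```

```text
a 174.7 twist [-0.   -1.06  0.  ] offset after [ 388.95    0.49 -320.95] dist 504.2733933125753 j6 -0.33370238863862145
a 354.7 twist [-0.    2.08 -0.  ] offset after [-388.95    0.49  320.95] dist 504.2733933125754 j6 -0.33370238863862145
now [ 244.49 -547.64  230.49] [ 0.91 -0.   -0.41  0.41  0.    0.91 -0.   -1.    0.  ] F [0.28 0.9  0.24] gap 85.36994857882642 t 0.15
```

>>> move_arm:
  increments:
    - {"offset": [20, 0, 0], "twist": [0, -0.118, 0]}
    - {"offset": [20, 0, 0], "twist": [0, -0.118, 0]}
    - {"offset": [20, 0, 0], "twist": [0, -0.118, 0]}
    - {"offset": [20, 0, 0], "twist": [0, -0.118, 0]}
    - {"offset": [20, 0, 0], "twist": [0, -0.118, 0]}

```text
clock: 0.57
tcp_pos: [323.4, -487.1, 230.5]
tcp_rot: [-1.421, -0.791, 0.791]
force: [0.2, -0.1, 0.0]
finger_gap: 85.8
```

>>> move_arm:
  increments:
    - {"offset": [20, 0, -20], "twist": [0, -0.118, 0]}
    - {"offset": [20, 0, -20], "twist": [0, -0.118, 0]}
    - {"offset": [20, 0, -20], "twist": [0, -0.118, 0]}
    - {"offset": [20, 0, -20], "twist": [0, -0.118, 0]}
    - {"offset": [0, 0, -30], "twist": [0, 0, 0]}

```text
clock: 0.98
tcp_pos: [456.9, -444.5, 232.1]
tcp_rot: [-1.247, -1.15, 1.149]
force: [-0.0, -1.0, 0.5]
finger_gap: 85.5
```

```bash
python3 - <<'E'
from h import *
go(600,-190,230,174.7)
E
```

```text
a 174.7 twist [0.   0.01 0.  ] offset after [ 266.68    2.1  -118.99] dist 292.02906331516164 j6 0.3772314568825103
a 354.7 twist [ 0.   -3.13 -0.  ] offset after [-266.68    2.1   118.99] dist 292.02906331516175 j6 0.3772314568825103
now [ 456.89 -444.55  232.1 ] [ 0.08  0.   -1.    1.    0.    0.08  0.   -1.   -0.  ] F [-0.03 -1.04  0.54] gap 85.46299664695788 t 0.9833
```

>>> move_arm:
  increments:
    - {"offset": [33, 0, -15], "twist": [0, 0, 0]}
    - {"offset": [33, 0, -15], "twist": [0, 0, 0]}
    - {"offset": [33, 0, -15], "twist": [0, 0, 0]}
    - {"offset": [33, 0, -15], "twist": [0, 0, 0]}
    - {"offset": [33, 0, -15], "twist": [0, 0, 0]}

```text
clock: 1.4
tcp_pos: [545.8, -287.3, 230.9]
tcp_rot: [-1.249, -1.143, 1.143]
force: [1.0, -0.7, 0.6]
finger_gap: 85.5
```

>>> move_arm:
  increments:
    - {"offset": [33, 0, -15], "twist": [0, 0, 0]}
    - {"offset": [33, 0, -15], "twist": [0, 0, 0]}
    - {"offset": [33, 0, -15], "twist": [0, 0, 0]}
    - {"offset": [0, 0, 0], "twist": [0, 0, 0]}
    - {"offset": [0, 0, 0], "twist": [0, 0, 0]}

```text
clock: 1.82
tcp_pos: [599.4, -192.4, 230.3]
tcp_rot: [-1.247, -1.145, 1.146]
force: [-0.8, -0.3, -0.0]
finger_gap: 85.3
```

```bash
python3 - <<'E'
from h import *
go(607,-132,150,174.7)
cv2.imwrite("pics/w1.png",snapshot("wrist"));c=calibration("wrist");print(c["T"])
np.save("w1.npy",c["T"])
for p in [(607,-132,80),(710.4,13.3,16),(566.5,192,84)]: print(proj(c,p))
E
```

```text
a 174.7 twist [-0.    0.01  0.  ] offset after [60.83 80.33 -1.96] dist 100.78234236777918 j6 -0.09251910227071858
a 354.7 twist [ 0.   -3.13  0.  ] offset after [-60.83  80.33   1.96] dist 100.78234236777921 j6 -0.09251910227071858
now [ 599.43 -192.39  230.33] [ 0.09 -0.   -1.    1.    0.    0.09  0.   -1.    0.  ] F [-0.79 -0.32 -0.04] gap 85.32044995063282 t 1.8167
[[  -1.     -0.08   -0.02  593.28]
 [   0.09   -0.95   -0.3  -269.9 ]
 [   0.     -0.3     0.96  372.88]
 [   0.      0.      0.      1.  ]]
(np.float64(258.47381838504793), np.float64(228.44371540534624))
(np.float64(202.81024109090447), np.float64(298.4163838270404))
(np.float64(303.01742695802506), np.float64(417.12424184422764))
```

View pics/w1.png

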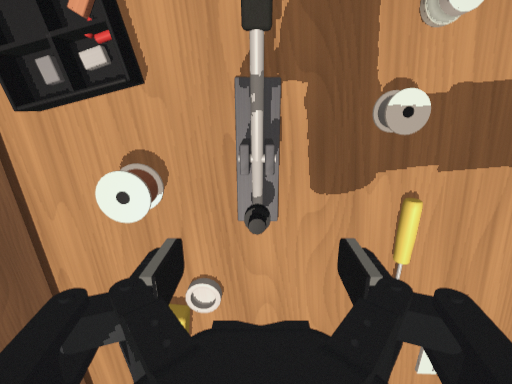

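```bash
python3 - <<'E'
from h import *
im=cv2.imread("pics/w1.png")
cv2.imwrite("pics/w1c.png",cv2.resize(im[190:320,180:290],None,fx=6,fy=4.6,interpolation=cv2.INTER_CUBIC) if 0 else cv2.resize(im[60:260,210:310],None,fx=4,fy=3*1,interpolation=cv2.INTER_CUBIC))
cv2.imwrite("pics/w1d.png",np.hstack([cv2.resize(im[195:245,230:290],None,fx=7,fy=7,interpolation=cv2.INTER_CUBIC)[:350],cv2.resize(im[270:320,180:230],None,fx=7,fy=7,interpolation=cv2.INTER_CUBIC)]))
E
```

```text
(no output)
```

View pics/w1d.png

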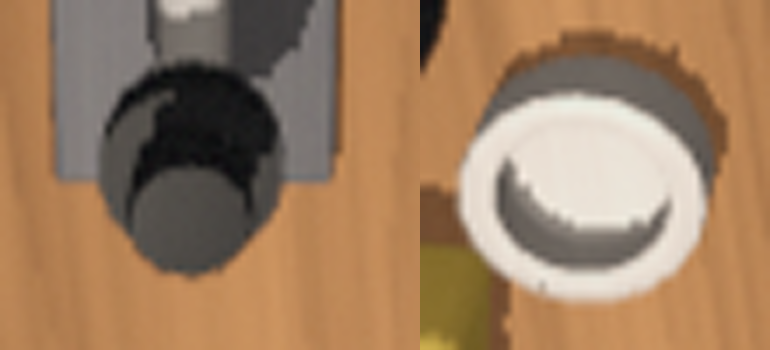

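View pics/w1c.png

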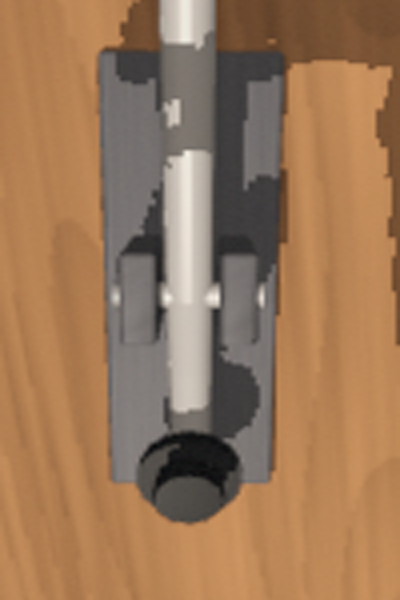

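```bash
python3 - <<'E'
from h import *
c=calibration("wrist")
print("cap",onz(c,256.7,225.7,80),"dish",onz(c,202.9,297.6,16))
g=lambda x,y:(210+(x+.5)/4-.5,60+(y+.5)/3-.5)
for n,x,y,z in [("corner",100,52,8),("corner",284,54,8),("corner",112,480,8),("corner",272,480,8),("lever",188,260,74),("cheekL",138,345,74),("cheekR",238,342,74),("chL far",140,252,74),("chR far",240,252,74)]:
    print(n,onz(c,*g(x,y),z))
E
```

```text
cap [ 608.81 -135.8    80.  ] dish [710.02  11.75  16.  ]
corner [ 621.78 -310.86    8.  ]
corner [ 563.55 -305.01    8.  ]
corner [ 640.07 -115.12    8.  ]
corner [ 580.63 -109.87    8.  ]
lever [ 600.35 -229.88   74.  ]
cheekL [ 617.76 -198.61   74.  ]
cheekR [ 588.81 -197.26   74.  ]
chL far [ 613.45 -234.01   74.  ]
chR far [ 585.59 -231.57   74.  ]
```

```bash
python3 - <<'E'
from h import *
go(608,-134.5,63,174.8)
E
```

```text
a 174.8 twist [-0.  0. -0.] offset after [ 59.72 167.73  -3.65] dist 178.0834970790853 j6 -0.09228914228474569
a 354.8 twist [-0.   -3.14  0.  ] offset after [-59.72 167.73   3.65] dist 178.08349707908533 j6 -0.09228914228474569
now [ 598.96 -193.64  230.73] [ 0.09 -0.   -1.    1.    0.    0.09 -0.   -1.    0.  ] F [ 0.27  0.52 -0.34] gap 85.19987914241143 t 1.8667
```

>>> move_arm:
  increments:
    - {"offset": [30, 0, -2], "twist": [0, 0, 0]}
    - {"offset": [29.7, 0, -1.6], "twist": [0, 0, 0]}
    - {"offset": [0, 35, 0], "twist": [0, 0, 0]}
    - {"offset": [0, 35, 0], "twist": [0, 0, 0]}
    - {"offset": [0, 0, 0], "twist": [0, 0, 0]}

```text
clock: 2.28
tcp_pos: [604.0, -134.9, 152.9]
tcp_rot: [-1.24, -1.135, 1.147]
force: [-0.5, -0.5, -3.1]
finger_gap: 85.5
```

```bash
python3 - <<'E'
from h import *
go(608,-134.5,63,174.8)
im=snapshot("wrist");cv2.imwrite("pics/w2.png",im)
c=calibration("wrist");print(proj(c,(608,-134.5,80)))
E
```

```text
a 174.8 twist [-0.01  0.    0.  ] offset after [ 0.76 89.87 -3.97] dist 89.95992083548708 j6 -0.1908897687106958
a 354.8 twist [ 0.   -3.14  0.02] offset after [-0.76 89.87  3.97] dist 89.9599208354871 j6 -0.1908897687106958
now [ 603.97 -134.89  152.87] [ 0.09 -0.01 -1.    1.    0.    0.09  0.   -1.    0.01] F [-0.51 -0.52 -3.07] gap 85.4908108711991 t 2.2833
(np.float64(257.2387111071023), np.float64(201.77530262722482))
```

View pics/w2.png

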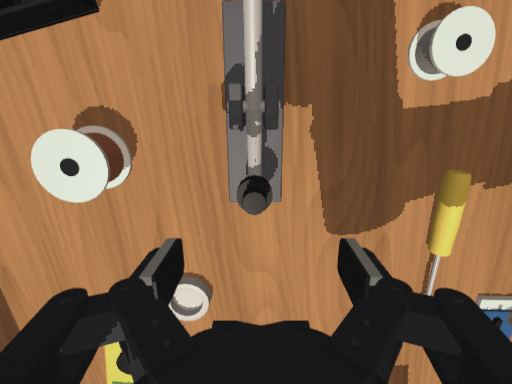

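>>> move_arm:
  increments:
    - {"offset": [0, 0, 0], "twist": [0, 0, 0]}
    - {"offset": [0, 0, 0], "twist": [0, 0, 0]}

```text
clock: 2.5
tcp_pos: [608.6, -136.5, 164.6]
tcp_rot: [-1.254, -1.145, 1.141]
force: [0.8, 0.3, 1.0]
finger_gap: 85.6
```

```bash
python3 - <<'E'
from h import *
go(609,-134.5,63,174.8)
c=calibration("wrist");print(proj(c,(609,-134.5,80)))
E
```

```text
a 174.8 twist [ 0.  0. -0.] offset after [  1.97 101.59  -0.17] dist 101.61173692622793 j6 -0.19113246908950482
a 354.8 twist [-0.   -3.14 -0.01] offset after [ -1.97 101.59   0.17] dist 101.61173692622796 j6 -0.19113246908950482
now [ 608.65 -136.45  164.59] [ 0.09  0.   -1.    1.   -0.    0.09 -0.   -1.   -0.  ] F [0.82 0.31 1.04] gap 85.58106582947674 t 2.5
(np.float64(261.20537380341494), np.float64(199.3785787133377))
```

>>> move_arm:
  increments:
    - {"offset": [1, 20, 0], "twist": [0, 0, 0]}
    - {"offset": [1, 20, 0], "twist": [0, 0, 0]}
    - {"offset": [0, 20, 0], "twist": [0, 0, 0]}
    - {"offset": [0, 10, 0], "twist": [0, 0, 0]}
    - {"offset": [0, 0, 0], "twist": [0, 0, 0]}

```text
clock: 2.92
tcp_pos: [607.4, -133.4, 90.4]
tcp_rot: [-1.249, -1.142, 1.144]
force: [-0.3, -0.3, -0.7]
finger_gap: 85.4
```

>>> move_arm:
  increments:
    - {"offset": [0, 0, 0], "twist": [0, 0, 0]}
    - {"offset": [0, 0, 0], "twist": [0, 0, 0]}
    - {"offset": [0, 0, 0], "twist": [0, 0, 0]}

```text
clock: 3.17
tcp_pos: [608.9, -133.4, 93.5]
tcp_rot: [-1.252, -1.146, 1.142]
force: [0.3, -0.3, 0.9]
finger_gap: 85.5
```

```bash
python3 - <<'E'
from h import *
go(609,-134.5,63,174.8)
im=snapshot("wrist");cv2.imwrite("pics/w3.png",im)
c=calibration("wrist");print(proj(c,(609,-134.5,80)))
E
```

```text
a 174.8 twist [0. 0. 0.] offset after [-1.11 30.5  -0.19] dist 30.5231441020246 j6 -0.19454601665689344
a 354.8 twist [ 0.   -3.14 -0.  ] offset after [ 1.11 30.5   0.19] dist 30.523144102024606 j6 -0.19454601665689344
now [ 608.91 -133.38   93.5 ] [ 0.09  0.   -1.    1.   -0.    0.09  0.   -1.   -0.  ] F [ 0.25 -0.3   0.94] gap 85.51981650754293 t 3.1667
(np.float64(260.8515276008611), np.float64(231.0219195607358))
```

View pics/w3.png

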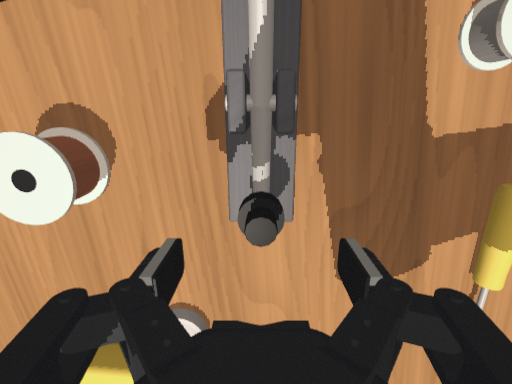

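The knob top is at (261,231), which matches the prediction. I'll go down and grip.

>>> move_arm:
  increments:
    - {"offset": [-1, 10, 0], "twist": [0, 0, 0]}
    - {"offset": [0, 10, 0], "twist": [0, 0, 0]}
    - {"offset": [0, 10, 0], "twist": [0, 0, 0]}
    - {"offset": [0, 0, 0], "twist": [0, 0, 0]}
    - {"offset": [0, 0, 0], "twist": [0, 0, 0]}

```text
clock: 3.63
tcp_pos: [606.9, -134.2, 59.7]
tcp_rot: [-1.248, -1.141, 1.145]
force: [0.6, 0.9, -0.3]
finger_gap: 85.2
```

>>> move_arm:
  increments:
    - {"offset": [0, 0, 0], "twist": [0, 0, 0]}
    - {"offset": [0, 0, 0], "twist": [0, 0, 0]}
    - {"offset": [0, 0, 0], "twist": [0, 0, 0]}
    - {"offset": [0, 0, 0], "twist": [0, 0, 0]}
    - {"offset": [0, 0, 0], "twist": [0, 0, 0]}
  jaw: 1

```text
clock: 4.05
tcp_pos: [608.0, -134.2, 61.6]
tcp_rot: [-1.25, -1.144, 1.143]
force: [-0.0, 0.0, 0.6]
finger_gap: 25.5
```

>>> move_arm:
  increments:
    - {"offset": [0, 0, 0], "twist": [0, 0, 0]}
    - {"offset": [0, 0, 0], "twist": [0, 0, 0]}
    - {"offset": [0, 0, 0], "twist": [0, 0, 0]}
    - {"offset": [0, 0, 0], "twist": [0, 0, 0]}

```text
clock: 4.38
tcp_pos: [608.0, -134.2, 61.8]
tcp_rot: [-1.25, -1.144, 1.143]
force: [-0.8, 0.8, 3.5]
finger_gap: 19.7
```

```bash
python3 - <<'E'
from h import *
go(609,-134.5,130,174.8)
im=snapshot("wrist");cv2.imwrite("pics/w4.png",im)
E
```

```text
a 174.8 twist [ 0.  0. -0.] offset after [ -0.22 -68.25  -1.05] dist 68.25675176007886 j6 -0.1929028043401496
a 354.8 twist [-0.   -3.14 -0.  ] offset after [  0.22 -68.25   1.05] dist 68.25675176007887 j6 -0.1929028043401496
now [ 607.97 -134.18   61.75] [ 0.09  0.   -1.    1.   -0.    0.09 -0.   -1.   -0.  ] F [-0.8   0.79  3.54] gap 19.68690190988805 t 4.3833
```

View pics/w4.png

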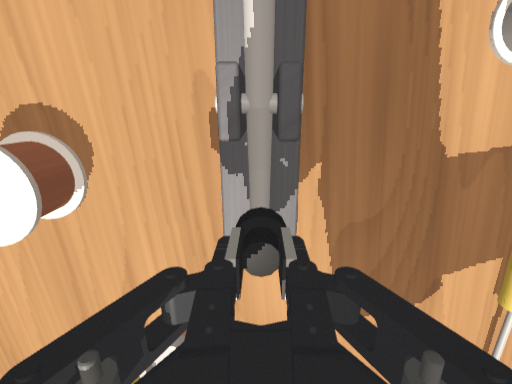

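>>> move_arm:
  increments:
    - {"offset": [0, -10, 0], "twist": [0, 0, 0]}
    - {"offset": [0, -20, 0], "twist": [0, 0, 0]}
    - {"offset": [0, -25, 0], "twist": [0, 0, 0]}
    - {"offset": [0, -20, 0], "twist": [0, 0, 0]}
    - {"offset": [0, 0, 0], "twist": [0, 0, 0]}

```text
clock: 4.85
tcp_pos: [609.9, -134.7, 142.3]
tcp_rot: [-1.256, -1.149, 1.14]
force: [0.5, -0.2, 1.2]
finger_gap: 19.8
```

```bash
python3 - <<'E'
from h import *
go(710,12.5,120,145)
im=snapshot("wrist");cv2.imwrite("pics/w5.png",im)
im=snapshot("scene");cv2.imwrite("pics/s5.png",cv2.resize(im[180:300,130:290],None,fx=4,fy=4,interpolation=cv2.INTER_CUBIC))
E
```

```text
a 145 twist [0.01 0.52 0.  ] offset after [178.03  22.27   2.41] dist 179.4291776114102 j6 -0.19290313619282726
a 325 twist [ 0.   -2.62 -0.01] offset after [-178.03   22.27   -2.41] dist 179.42917761141018 j6 -0.19290313619282726
now [ 609.87 -134.71  142.27] [ 0.09  0.01 -1.    1.   -0.    0.09 -0.   -1.   -0.01] F [ 0.46 -0.24  1.23] gap 19.810789442408776 t 4.85
```

View pics/w5.png

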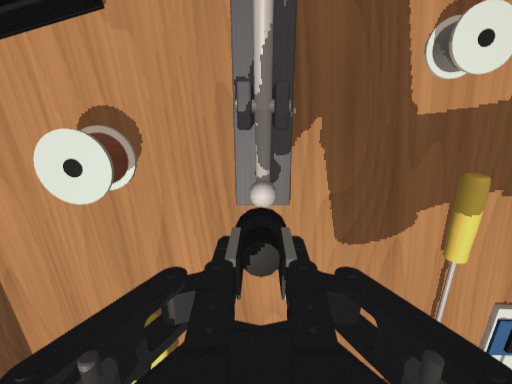

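View pics/s5.png

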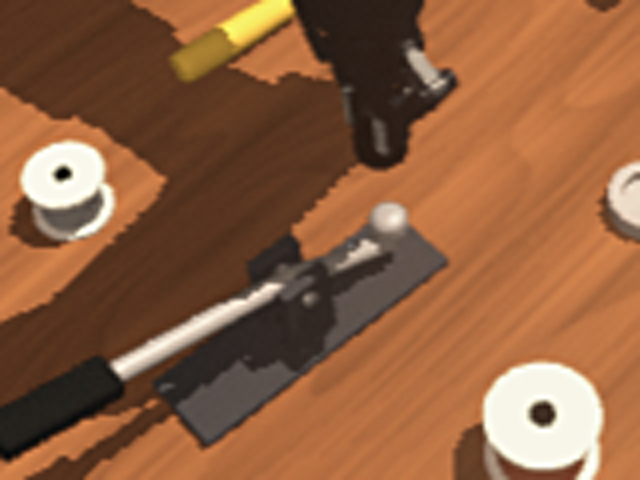

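>>> move_arm:
  increments:
    - {"offset": [0, 0, 0], "twist": [0, 0.104, 0]}
    - {"offset": [0, 0, 0], "twist": [0, 0.104, 0]}
    - {"offset": [0, 0, 0], "twist": [0, 0.104, 0]}
    - {"offset": [0, 0, 0], "twist": [0, 0.104, 0]}
    - {"offset": [0, 0, 0], "twist": [0, 0.104, 0]}

```text
clock: 5.37
tcp_pos: [607.0, -134.0, 134.6]
tcp_rot: [-1.437, -0.744, 0.748]
force: [0.5, -0.3, -1.0]
finger_gap: 19.6
```

>>> move_arm:
  increments:
    - {"offset": [25, 0, 0], "twist": [0, 0, 0]}
    - {"offset": [35, 0, 0], "twist": [0, 0, 0]}
    - {"offset": [35, 0, 0], "twist": [0, 0, 0]}
    - {"offset": [25, 0, 0], "twist": [0, 0, 0]}
    - {"offset": [10, 0, 0], "twist": [0, 0, 0]}

```text
clock: 5.78
tcp_pos: [682.6, -24.7, 133.7]
tcp_rot: [-1.435, -0.749, 0.754]
force: [0.0, 0.5, -0.1]
finger_gap: 19.7
```

>>> move_arm:
  increments:
    - {"offset": [0, 0, 0], "twist": [0, 0, 0]}
    - {"offset": [0, 0, 0], "twist": [0, 0, 0]}
    - {"offset": [0, 0, 0], "twist": [0, 0, 0]}

```text
clock: 6.03
tcp_pos: [681.5, -28.3, 135.7]
tcp_rot: [-1.437, -0.749, 0.75]
force: [-0.3, 0.1, 0.0]
finger_gap: 19.6
```

```bash
python3 - <<'E'
from h import *
go(710,12.5,120,145)
im=snapshot("wrist");cv2.imwrite("pics/w6.png",im);c=calibration("wrist");p=env.get_state()["tcp_pos"]
print(proj(c,p+[0,0,18]),proj(c,(710,12,16)))
E
```

```text
a 145 twist [-0.  0. -0.] offset after [49.78 15.72  0.1 ] dist 52.20636032108323 j6 -0.8601539235917343
a 325 twist [-0.   -3.14  0.  ] offset after [-49.78  15.72  -0.1 ] dist 52.20636032108322 j6 -0.8601539235917343
now [681.53 -28.34 135.72] [ 0.57 -0.   -0.82  0.82 -0.    0.57 -0.   -1.    0.  ] F [-0.28  0.13  0.05] gap 19.648513169411565 t 6.0333
(np.float64(262.17532406275564), np.float64(258.09802756774513)) (np.float64(261.0486607023206), np.float64(229.82084541406655))
```

View pics/w6.png

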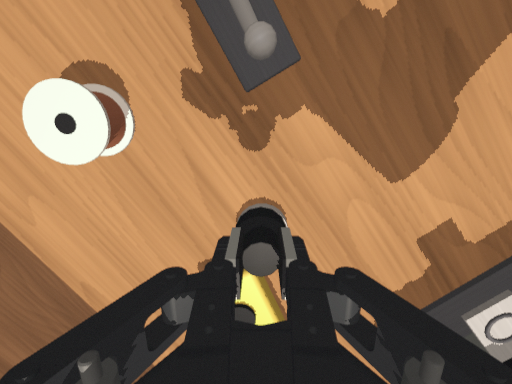

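>>> move_arm:
  increments:
    - {"offset": [20, 10, 0], "twist": [0, 0, 0]}
    - {"offset": [20, 20, 0], "twist": [0, 0, 0]}
    - {"offset": [8, 20, 0], "twist": [0, 0, 0]}
    - {"offset": [0, 15, 0], "twist": [0, 0, 0]}
    - {"offset": [0, 10, 0], "twist": [0, 0, 0]}

```text
clock: 6.5
tcp_pos: [708.5, 11.2, 58.9]
tcp_rot: [-1.436, -0.747, 0.751]
force: [-0.7, -0.2, -0.5]
finger_gap: 20.0
```

>>> move_arm:
  increments:
    - {"offset": [0, 0, 0], "twist": [0, 0, 0]}
    - {"offset": [0, 0, 0], "twist": [0, 0, 0]}
    - {"offset": [0, 0, 0], "twist": [0, 0, 0]}

```text
clock: 6.75
tcp_pos: [710.2, 11.1, 63.2]
tcp_rot: [-1.439, -0.751, 0.748]
force: [0.8, -0.3, 0.6]
finger_gap: 20.0
```

```bash
python3 - <<'E'
from h import *
go(709.5,11,26,145)
im=snapshot("wrist");cv2.imwrite("pics/w7.png",im);c=calibration("wrist");p=env.get_state()["tcp_pos"]
print(proj(c,p+[0,0,18]),proj(c,(710,12,16)))
im=snapshot("scene");cv2.imwrite("pics/s7.png",cv2.resize(im[180:270,240:340],None,fx=7,fy=6.6,interpolation=cv2.INTER_CUBIC))
E
```

```text
a 145 twist [0. 0. 0.] offset after [-0.52 37.24  0.52] dist 37.24614655078955 j6 -0.9060704508771993
a 325 twist [ 0.   -3.14 -0.  ] offset after [ 0.52 37.24 -0.52] dist 37.24614655078954 j6 -0.9060704508771993
now [710.22  11.13  63.24] [ 0.57  0.   -0.82  0.82  0.    0.57  0.   -1.   -0.  ] F [ 0.83 -0.33  0.63] gap 19.983844052608884 t 6.75
(np.float64(262.1088836425157), np.float64(258.14740932134043)) (np.float64(262.56756574097244), np.float64(212.5439297337515))
```

View pics/w7.png

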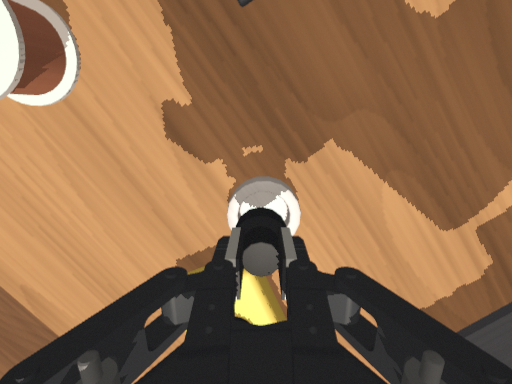

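View pics/s7.png

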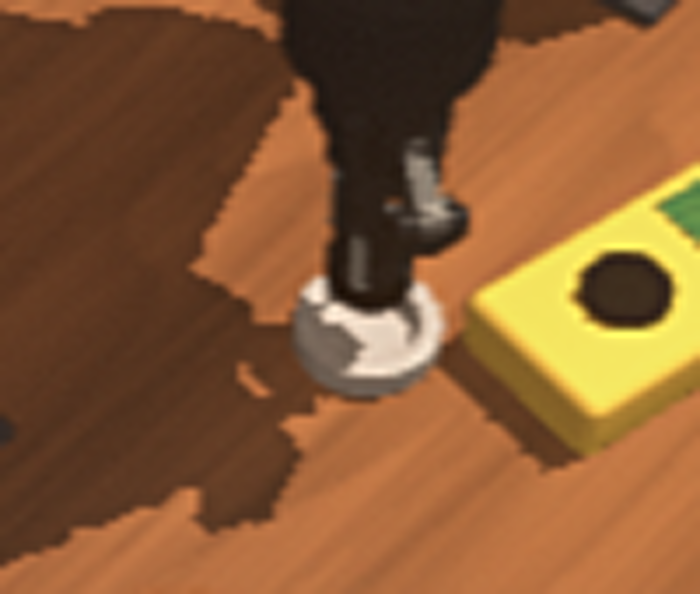

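```bash
python3 - <<'E'
from h import *
im=cv2.imread("pics/w7.png")
cv2.imwrite("pics/w7c.png",cv2.resize(im[165:285,210:315],None,fx=5,fy=5,interpolation=cv2.INTER_CUBIC))
c=calibration("wrist")
for th in np.linspace(0,2*np.pi,8,endpoint=False):
    q=proj(c,(710+29*np.cos(th),12+29*np.sin(th),16)); print(np.round((np.array(q)-[210,165])*5),end=" ")
E
```

```text
[111. 335.] [230. 403.] [366. 377.] [447. 268.] [421. 134.] [297.  57.] [150.  88.] [ 75. 206.]
```

View pics/w7c.png

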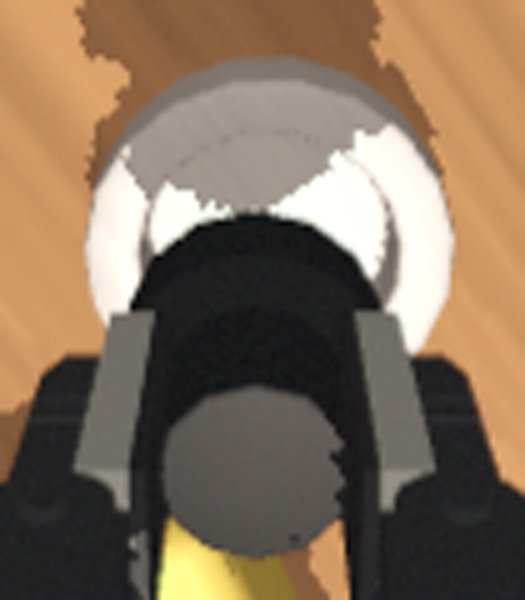

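```bash
python3 - <<'E'
from h import *
from scipy.optimize import least_squares
c=calibration("wrist")
pts=[(86,245),(453,245),(122,150),(388,125),(270,83),(437,180),(92,285),(440,300),(180,105),(97,195)]
Q=np.array([onz(c,210+(x+.5)/5-.5,165+(y+.5)/5-.5,16)[:2] for x,y in pts])
for fr in (0,1):
    f=(lambda q:np.hypot(*(Q-q[:2]).T)-29) if not fr else (lambda q:np.hypot(*(Q-q[:2]).T)-q[2])
    r=least_squares(f,[710,12,29]);print(r.x,r.fun)
k=[(160,470),(350,470),(255,385),(255,557)]
p=env.get_state()["tcp_pos"];print(p)
print(np.mean([onz(c,210+(x+.5)/5-.5,165+(y+.5)/5-.5,p[2]+18)[:2] for x,y in k],axis=0))
E
```

```text
[711.79  15.93  29.  ] [-0.66 -0.53 -0.03 -0.29  0.1  -0.06 -1.32 -1.69 -0.05 -0.43]
[711.11  14.92  28.03] [ 0.19  0.35  0.16 -0.25 -0.14  0.37 -0.18 -0.41 -0.15  0.07]
[710.35  11.53  63.34]
[711.23  11.39]
```

>>> move_arm:
  increments:
    - {"offset": [1.7, 8, 1.5], "twist": [0, 0, 0]}
    - {"offset": [0, 10, 0], "twist": [0, 0, 0]}
    - {"offset": [0, 5, 0], "twist": [0, 0, 0]}
    - {"offset": [0, 2, 0], "twist": [0, 0, 0]}
    - {"offset": [0, 0, 0], "twist": [0, 0, 0]}

```text
clock: 7.27
tcp_pos: [708.6, 14.0, 34.7]
tcp_rot: [-1.437, -0.748, 0.752]
force: [0.4, -0.2, -0.9]
finger_gap: 19.8
```

>>> move_arm:
  increments:
    - {"offset": [0, 0, 0], "twist": [0, 0, 0]}
    - {"offset": [0, 0, 0], "twist": [0, 0, 0]}

```text
clock: 7.43
tcp_pos: [709.6, 14.1, 36.7]
tcp_rot: [-1.438, -0.75, 0.75]
force: [0.3, -0.7, 0.4]
finger_gap: 19.9
```

```bash
python3 - <<'E'
from h import *
go(709.5,11,26,145)
im=snapshot("wrist");cv2.imwrite("pics/w8.png",cv2.resize(im[165:285,210:315],None,fx=5,fy=5,interpolation=cv2.INTER_CUBIC))
im=snapshot("scene");cv2.imwrite("pics/s8.png",cv2.resize(im[205:255,265:325],None,fx=10,fy=10,interpolation=cv2.INTER_CUBIC))
E
```

```text
a 145 twist [0. 0. 0.] offset after [-2.59 10.67 -1.67] dist 11.110743933730735 j6 -0.9094258222685879
a 325 twist [ 0.   -3.14 -0.  ] offset after [ 2.59 10.67  1.67] dist 11.110743933730735 j6 -0.9094258222685879
now [709.62  14.08  36.67] [ 0.57  0.   -0.82  0.82 -0.    0.57  0.   -1.   -0.  ] F [ 0.28 -0.66  0.4 ] gap 19.882670420209994 t 7.4333
```

View pics/w8.png

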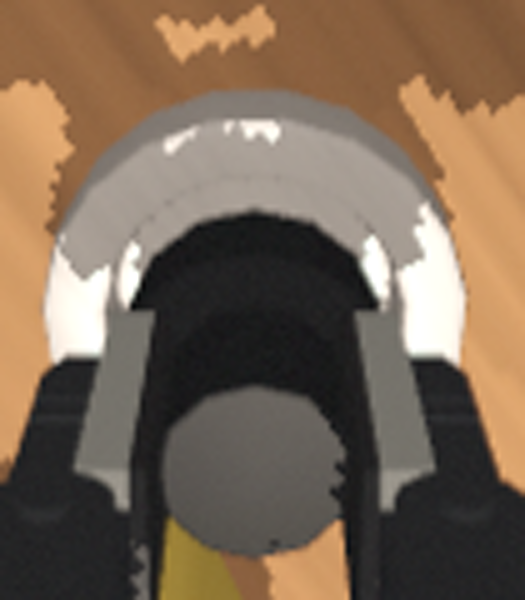

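View pics/s8.png

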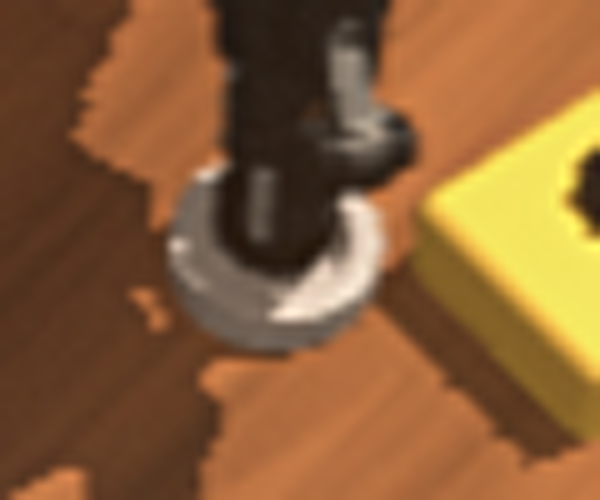

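>>> move_arm:
  increments:
    - {"offset": [-0.5, 5, 0], "twist": [0, 0, 0]}
    - {"offset": [0, 4, 0], "twist": [0, 0, 0]}
    - {"offset": [0, 3, 0], "twist": [0, 0, 0]}
    - {"offset": [0, 1, 0], "twist": [0, 0, 0]}
    - {"offset": [0, 0, 0], "twist": [0, 0, 0]}

```text
clock: 7.95
tcp_pos: [709.0, 13.7, 23.1]
tcp_rot: [-1.437, -0.75, 0.75]
force: [-0.4, -0.0, -0.4]
finger_gap: 19.8
```

>>> move_arm:
  increments:
    - {"offset": [0, 0, 0], "twist": [0, 0, 0]}
    - {"offset": [0, 0, 0], "twist": [0, 0, 0]}
    - {"offset": [0, 0, 0], "twist": [0, 0, 0]}

```text
clock: 8.2
tcp_pos: [709.1, 13.7, 23.2]
tcp_rot: [-1.437, -0.75, 0.75]
force: [0.3, -0.5, -0.3]
finger_gap: 19.8
```

```bash
python3 - <<'E'
from h import *
go(709.5,11,26,145)
im=snapshot("wrist");cv2.imwrite("pics/w9.png",cv2.resize(im[165:285,210:315],None,fx=5,fy=5,interpolation=cv2.INTER_CUBIC))
E
```

```text
a 145 twist [-0.  0.  0.] offset after [-1.95 -2.84 -1.91] dist 3.9376771893628884 j6 -0.9089745977137227
a 325 twist [ 0.   -3.14  0.  ] offset after [ 1.95 -2.84  1.91] dist 3.937677189362887 j6 -0.9089745977137227
now [709.06  13.69  23.16] [ 0.57 -0.   -0.82  0.82  0.    0.57  0.   -1.    0.  ] F [ 0.32 -0.55 -0.29] gap 19.769897660485057 t 8.2
```

View pics/w9.png

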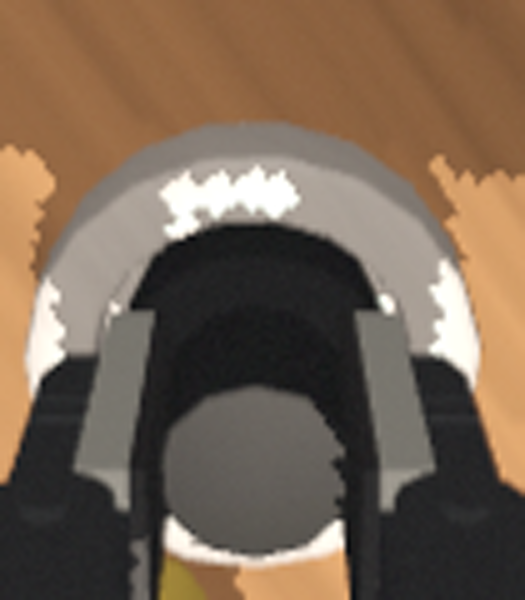

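The cap is down in the recess, so I'll open part-way to stay clear of the meter.

>>> move_arm:
  increments:
    - {"offset": [0, 0, 0], "twist": [0, 0, 0]}
    - {"offset": [0, 0, 0], "twist": [0, 0, 0]}
    - {"offset": [0, 0, 0], "twist": [0, 0, 0]}
    - {"offset": [0, 0, 0], "twist": [0, 0, 0]}
    - {"offset": [0, 0, 0], "twist": [0, 0, 0]}
  jaw: 0.2

```text
clock: 8.67
tcp_pos: [709.1, 13.7, 23.3]
tcp_rot: [-1.437, -0.75, 0.75]
force: [0.3, 0.6, -0.1]
finger_gap: 34.2
```

>>> move_arm:
  increments:
    - {"offset": [0, -5, 0], "twist": [0, 0, 0]}
    - {"offset": [0, -20, 0], "twist": [0, 0, 0]}
    - {"offset": [0, -30, 0], "twist": [0, 0, 0]}
    - {"offset": [0, -30, 0], "twist": [0, 0, 0]}
    - {"offset": [0, -25, 0], "twist": [0, 0, 0]}

```text
clock: 9.08
tcp_pos: [709.4, 13.5, 136.2]
tcp_rot: [-1.439, -0.751, 0.749]
force: [0.2, -0.5, 1.0]
finger_gap: 34.1
```

```bash
python3 - <<'E'
from h import *
go(601,-216,200,174.8)
im=snapshot("wrist");cv2.imwrite("pics/w10.png",im)
im=snapshot("scene");cv2.imwrite("pics/s10.png",cv2.resize(im[190:270,250:350],None,fx=7,fy=7,interpolation=cv2.INTER_CUBIC))
E
```

```text
a 174.8 twist [ 0.   -0.52  0.  ] offset after [-238.35  -63.75   87.15] dist 261.6659278247252 j6 -0.908993281754025
a 354.8 twist [-0.    2.62  0.  ] offset after [238.35 -63.75 -87.15] dist 261.66592782472526 j6 -0.908993281754025
now [709.39  13.47 136.25] [ 0.57  0.   -0.82  0.82 -0.    0.57  0.   -1.   -0.  ] F [ 0.19 -0.51  0.97] gap 34.112581327474594 t 9.0833
```

View pics/w10.png

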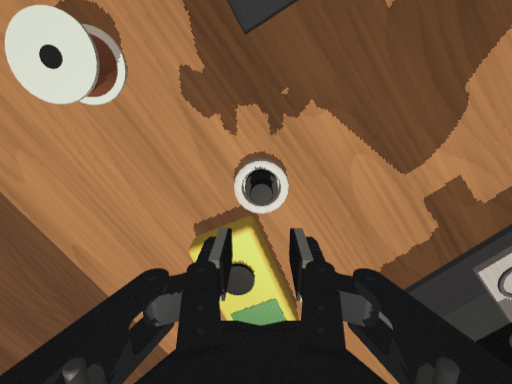

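View pics/s10.png

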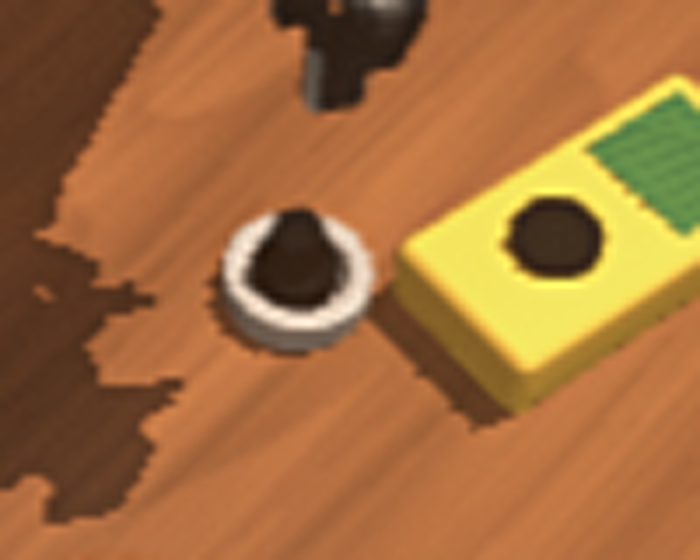

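The cap sits upright in the dish, at wrist pixel (261,185). Next is the jack.

>>> move_arm:
  increments:
    - {"offset": [-25, 0, 0], "twist": [0, -0.104, 0]}
    - {"offset": [-30, 0, 0], "twist": [0, -0.104, 0]}
    - {"offset": [-30, 0, 0], "twist": [0, -0.104, 0]}
    - {"offset": [-30, 0, 10], "twist": [0, -0.104, 0]}
    - {"offset": [-30, 0, 10], "twist": [0, -0.104, 0]}
  jaw: -1

```text
clock: 9.6
tcp_pos: [633.7, -114.8, 133.3]
tcp_rot: [-1.247, -1.148, 1.147]
force: [0.2, -0.6, 0.8]
finger_gap: 85.4
```

```bash
python3 - <<'E'
from h import *
go(601,-216,150,174.8)
E
```

```text
a 174.8 twist [-0.    0.01  0.  ] offset after [-103.72  -16.69   23.35] dist 107.61813689148843 j6 -0.21407490410190402
a 354.8 twist [ 0.   -3.13  0.  ] offset after [103.72 -16.69 -23.35] dist 107.61813689148845 j6 -0.21407490410190402
now [ 633.66 -114.82  133.31] [ 0.08 -0.   -1.    1.    0.    0.08  0.   -1.    0.  ] F [ 0.17 -0.63  0.76] gap 85.37964483763064 t 9.6
```

>>> move_arm:
  increments:
    - {"offset": [-33, 0, 8], "twist": [0, 0, 0]}
    - {"offset": [-33, -5, 8], "twist": [0, 0, 0]}
    - {"offset": [-28, -5, 7], "twist": [0, 0, 0]}
    - {"offset": [-10, 0, 0], "twist": [0, 0, 0]}
    - {"offset": [0, 0, 0], "twist": [0, 0, 0]}

```text
clock: 10.02
tcp_pos: [602.0, -217.9, 143.9]
tcp_rot: [-1.252, -1.142, 1.141]
force: [0.9, 0.2, -0.0]
finger_gap: 85.2
```

>>> move_arm:
  increments:
    - {"offset": [0, 0, 0], "twist": [0, 0, 0]}
    - {"offset": [0, 0, 0], "twist": [0, 0, 0]}

```text
clock: 10.18
tcp_pos: [602.7, -214.7, 142.8]
tcp_rot: [-1.249, -1.144, 1.144]
force: [0.1, -0.4, 0.6]
finger_gap: 85.3
```

```bash
python3 - <<'E'
from h import *
go(601,-216,43,174.8)
im=snapshot("wrist");cv2.imwrite("pics/w11.png",im);c=calibration("wrist")
d=np.array([.0901,.9959])
for s in (0,18,-18): print(proj(c,(*(np.array([601,-216])+s*d),74)))
E
```

```text
a 174.8 twist [-0.  0.  0.] offset after [-1.43 99.83  1.55] dist 99.85456980888114 j6 -0.058158557815519686
a 354.8 twist [ 0.   -3.14  0.  ] offset after [ 1.43 99.83 -1.55] dist 99.85456980888117 j6 -0.058158557815519686
now [ 602.67 -214.72  142.83] [ 0.09 -0.   -1.    1.    0.    0.09  0.   -1.    0.  ] F [ 0.15 -0.35  0.64] gap 85.30800541703076 t 10.1833
(np.float64(262.95724258274106), np.float64(201.33843109675826))
(np.float64(262.84071721818015), np.float64(220.98549406998458))
(np.float64(263.0794707716836), np.float64(180.72982854652156))
```

View pics/w11.png

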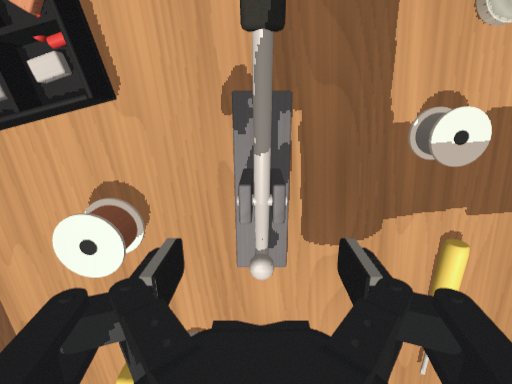

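>>> move_arm:
  increments:
    - {"offset": [-1.4, 20, 1.5], "twist": [0, 0, 0]}
    - {"offset": [0, 25, 0], "twist": [0, 0, 0]}
    - {"offset": [0, 25, 0], "twist": [0, 0, 0]}
    - {"offset": [0, 18, 0], "twist": [0, 0, 0]}
    - {"offset": [0, 10, 0], "twist": [0, 0, 0]}

```text
clock: 10.65
tcp_pos: [599.8, -215.2, 41.8]
tcp_rot: [-1.245, -1.142, 1.146]
force: [0.8, 1.2, -0.6]
finger_gap: 85.4
```

>>> move_arm:
  increments:
    - {"offset": [0, 0, 0], "twist": [0, 0, 0]}
    - {"offset": [0, 0, 0], "twist": [0, 0, 0]}
    - {"offset": [0, 0, 0], "twist": [0, 0, 0]}

```text
clock: 10.9
tcp_pos: [602.0, -216.7, 47.1]
tcp_rot: [-1.252, -1.145, 1.143]
force: [-0.3, 0.6, 0.9]
finger_gap: 85.5
```

>>> move_arm:
  increments:
    - {"offset": [0, 0, 0], "twist": [0, 0, 0]}
    - {"offset": [0, 0, 0], "twist": [0, 0, 0]}
    - {"offset": [0, 0, 0], "twist": [0, 0, 0]}
    - {"offset": [0, 0, 0], "twist": [0, 0, 0]}
    - {"offset": [0, 0, 0], "twist": [0, 0, 0]}
  jaw: 1

```text
clock: 11.32
tcp_pos: [601.7, -216.8, 46.2]
tcp_rot: [-1.252, -1.145, 1.143]
force: [2.9, 0.5, 1.4]
finger_gap: 38.9
```

```bash
python3 - <<'E'
from h import *
go(601,-216,43,174.8)
im=snapshot("wrist");cv2.imwrite("pics/w12.png",im)
E
```

```text
a 174.8 twist [ 0.  0. -0.] offset after [0.78 3.16 0.76] dist 3.3403856279851887 j6 -0.055420499256421715
a 354.8 twist [-0.   -3.14 -0.  ] offset after [-0.78  3.16 -0.76] dist 3.3403856279851896 j6 -0.055420499256421715
now [ 601.69 -216.84   46.16] [ 0.09  0.   -1.    1.   -0.    0.09 -0.   -1.   -0.  ] F [2.86 0.54 1.43] gap 38.87770555642221 t 11.3167
```

View pics/w12.png

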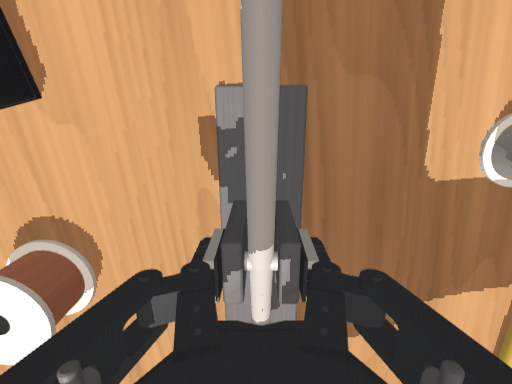

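>>> move_arm:
  increments:
    - {"offset": [0, 0, 0], "twist": [0, 0, 0]}
    - {"offset": [0, -3, 0], "twist": [0, 0, 0]}
    - {"offset": [0, -4, 0], "twist": [0, 0, 0]}
    - {"offset": [0, -3, 0], "twist": [0, 0, 0]}
    - {"offset": [0, 0, 0], "twist": [0, 0, 0]}

```text
clock: 11.78
tcp_pos: [600.1, -216.7, 54.4]
tcp_rot: [-1.248, -1.142, 1.144]
force: [1.2, -1.1, -7.6]
finger_gap: 39.0
```

```bash
python3 - <<'E'
from h import *
go(572.7,60,46,174.8)
im=snapshot("wrist");cv2.imwrite("pics/w13.png",im)
im=snapshot("scene");cv2.imwrite("pics/s13.png",cv2.resize(im[190:310,100:260],None,fx=4.8,fy=4.8,interpolation=cv2.INTER_CUBIC))
E
```

```text
a 174.8 twist [-0.  0.  0.] offset after [273.08   8.35  52.34] dist 278.1754763759462 j6 -0.055346444574963745
a 354.8 twist [ 0.   -3.14  0.  ] offset after [-273.08    8.35  -52.34] dist 278.17547637594623 j6 -0.055346444574963745
now [ 600.08 -216.7    54.35] [ 0.09 -0.   -1.    1.    0.    0.09  0.   -1.    0.  ] F [ 1.2  -1.05 -7.58] gap 38.97712172314792 t 11.7833
```

View pics/w13.png

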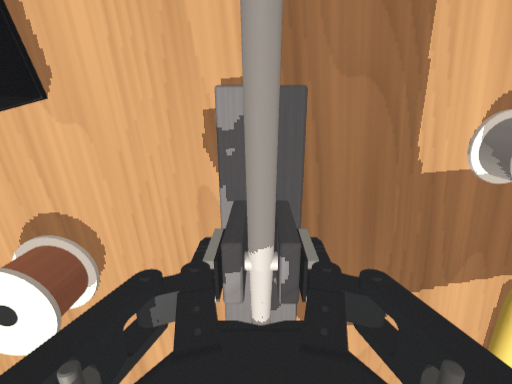

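View pics/s13.png

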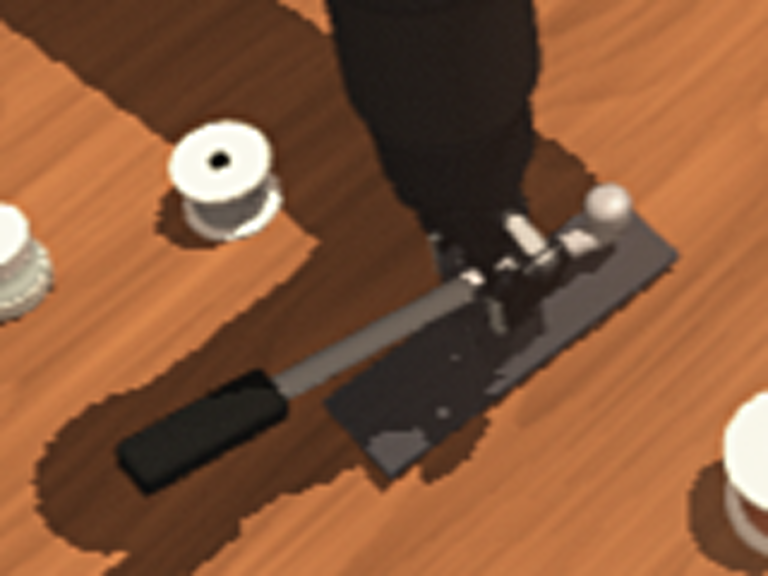

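>>> move_arm:
  increments:
    - {"offset": [20, 0, 5], "twist": [0, -0.04, 0]}
    - {"offset": [30, 0, 5], "twist": [0, -0.04, 0]}
    - {"offset": [30, 0, 5], "twist": [0, -0.04, 0]}
    - {"offset": [30, 0, 5], "twist": [0, -0.044, 0]}
    - {"offset": [30, 0, 0], "twist": [0, 0, 0]}

```text
clock: 12.3
tcp_pos: [580.0, -75.3, 54.6]
tcp_rot: [-1.171, -1.264, 1.266]
force: [1.4, 0.2, -9.1]
finger_gap: 39.0
```

```bash
python3 - <<'E'
from h import *
go(574,40,52,184.2)
E
```

```text
a 184.2 twist [-0.  0.  0.] offset after [115.39   2.61  -2.46] dist 115.44812466164376 j6 -0.1363627333674236
a 4.199999999999989 twist [ 0.   -3.14  0.  ] offset after [-115.39    2.61    2.46] dist 115.44812466164377 j6 -0.1363627333674236
now [580.   -75.26  54.61] [-0.08 -0.   -1.    1.    0.   -0.08  0.   -1.    0.  ] F [ 1.39  0.25 -9.05] gap 38.95417366731077 t 12.3
```

>>> move_arm:
  increments:
    - {"offset": [28, 0, -2], "twist": [0, 0, 0]}
    - {"offset": [30, 0, 0], "twist": [0, 0, 0]}
    - {"offset": [30, 0, 0], "twist": [0, 0, 0]}
    - {"offset": [20, 0, 0], "twist": [0, 0, 0]}
    - {"offset": [7, 0, 0], "twist": [0, 0, 0]}

```text
clock: 12.72
tcp_pos: [574.0, 41.4, 54.9]
tcp_rot: [-1.17, -1.266, 1.265]
force: [0.4, -0.4, -8.7]
finger_gap: 39.1
```

>>> move_arm:
  increments:
    - {"offset": [0, 0, 0], "twist": [0, 0, 0]}
    - {"offset": [0, 0, 0], "twist": [0, 0, 0]}
    - {"offset": [0, 0, 0], "twist": [0, 0, 0]}
    - {"offset": [0, 0, 0], "twist": [0, 0, 0]}

```text
clock: 13.05
tcp_pos: [574.5, 37.4, 55.1]
tcp_rot: [-1.173, -1.263, 1.264]
force: [-0.4, -1.3, -8.1]
finger_gap: 39.1
```

```bash
python3 - <<'E'
from h import *
go(574,40,52,184.2)
im=snapshot("wrist");cv2.imwrite("pics/w14.png",im)
im=snapshot("top");cv2.imwrite("pics/t14.png",im);cv2.imwrite("pics/t14c.png",cv2.resize(im[165:250,180:290],None,fx=7,fy=7,interpolation=cv2.INTER_CUBIC))
im=snapshot("scene");cv2.imwrite("pics/s14.png",im);cv2.imwrite("pics/s14c.png",cv2.resize(im[120:230,200:340],None,fx=5,fy=5,interpolation=cv2.INTER_CUBIC))
E
```

```text
a 184.2 twist [-0.  0. -0.] offset after [2.61 3.1  0.35] dist 4.06678880699638 j6 -0.33952868744644915
a 4.199999999999989 twist [-0.   -3.14  0.  ] offset after [-2.61  3.1  -0.35] dist 4.066788806996381 j6 -0.33952868744644915
now [574.54  37.43  55.1 ] [-0.07 -0.   -1.    1.   -0.   -0.07 -0.   -1.    0.  ] F [-0.35 -1.29 -8.13] gap 39.12253315284181 t 13.05
```

View pics/t14c.png

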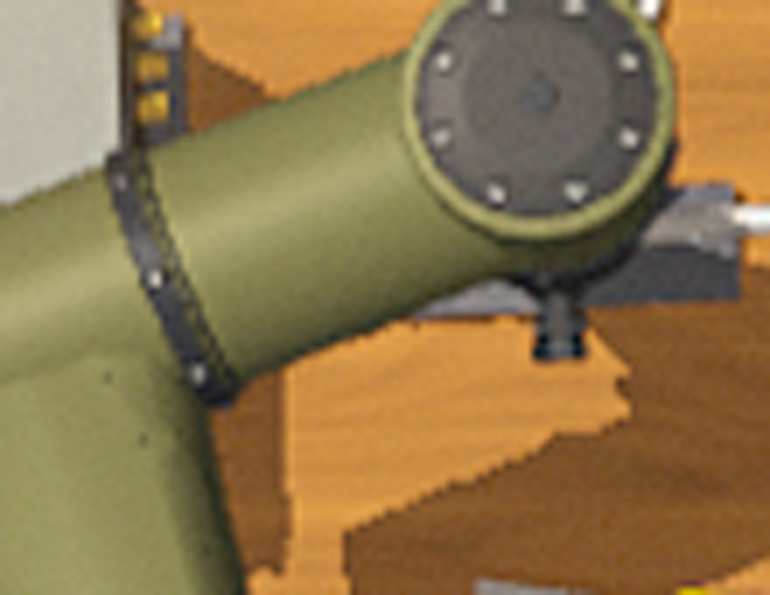

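View pics/s14c.png

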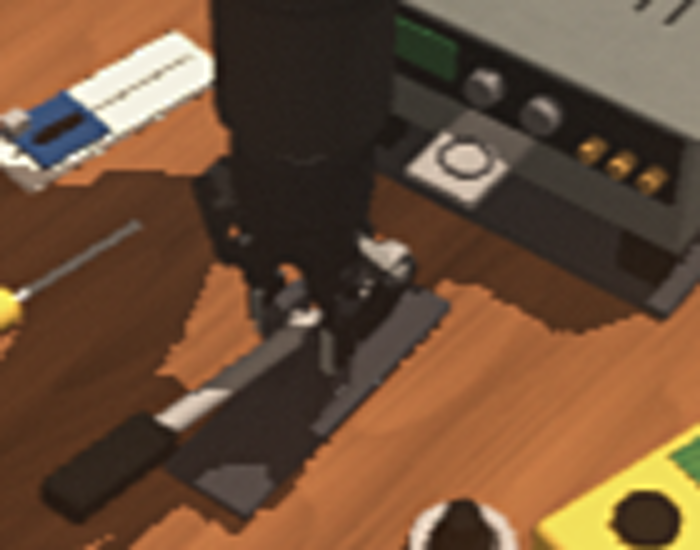

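View pics/w14.png

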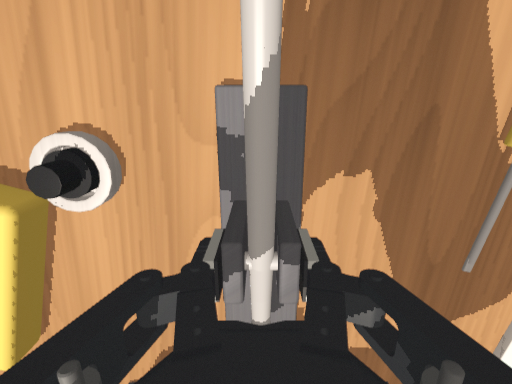

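```bash
python3 - <<'E'
from h import *
s=calibration("scene")
g=lambda x,y:(200+(x+.5)/5-.5,120+(y+.5)/5-.5)
print("front corner",onz(s,*g(450,300),17),"rear corner",onz(s,*g(248,517),17),"rear left", onz(s,*g(168,468),17))
print("ring",onz(s,*g(468,157),84))
# tab edges scene: tip corners 
print("tab",[onz(s,*g(x,y),84) for x,y in [(406,165),(472,206),(512,160)]])
t=calibration("top")
print("top ring",onz(t,180+230.5/7-.5,140+420.5/7-.5,84))
E
```

```text
front corner [593.31 147.4   17.  ] rear corner [612.23 -51.74  17.  ] rear left [555.73 -56.39  17.  ]
ring [565.25 193.4   84.  ]
tab [array([542.21, 163.99,  84.  ]), array([592.51, 163.03,  84.  ]), array([586.23, 208.54,  84.  ])]
top ring [567.21 191.12  84.  ]
```

>>> move_arm:
  increments:
    - {"offset": [0, 4, -4.4], "twist": [0, 0, 0]}
    - {"offset": [15, 1, 0], "twist": [0, 0, 0]}
    - {"offset": [20, 0, 0], "twist": [0, 0, 0]}
    - {"offset": [15, 0, 0], "twist": [0, 0, 0]}
    - {"offset": [10, 0, 0], "twist": [0, 0, 0]}

```text
clock: 13.62
tcp_pos: [574.6, 99.6, 49.9]
tcp_rot: [-1.172, -1.264, 1.264]
force: [0.3, -0.7, -8.9]
finger_gap: 38.8
```

>>> move_arm:
  increments:
    - {"offset": [0, 0, 0], "twist": [0, 0, 0]}
    - {"offset": [0, 0, 0], "twist": [0, 0, 0]}
    - {"offset": [0, 0, 0], "twist": [0, 0, 0]}

```text
clock: 13.87
tcp_pos: [574.6, 98.1, 50.1]
tcp_rot: [-1.173, -1.264, 1.265]
force: [-0.5, 0.0, -8.8]
finger_gap: 39.3
```

```bash
python3 - <<'E'
from h import *
go(573.5,111,50,184.2)
im=snapshot("scene");cv2.imwrite("pics/s15.png",im);cv2.imwrite("pics/s15c.png",cv2.resize(im[90:210,220:360],None,fx=5,fy=5,interpolation=cv2.INTER_CUBIC))
E
```

```text
a 184.2 twist [-0.  0. -0.] offset after [12.92  0.1   0.11] dist 12.918629262138863 j6 -0.43829181335034584
a 4.199999999999989 twist [-0.   -3.14  0.  ] offset after [-12.92   0.1   -0.11] dist 12.918629262138866 j6 -0.43829181335034584
now [574.55  98.12  50.1 ] [-0.07 -0.   -1.    1.   -0.   -0.07 -0.   -1.    0.  ] F [-0.51  0.03 -8.85] gap 39.25352038842438 t 13.8667
```

View pics/s15c.png

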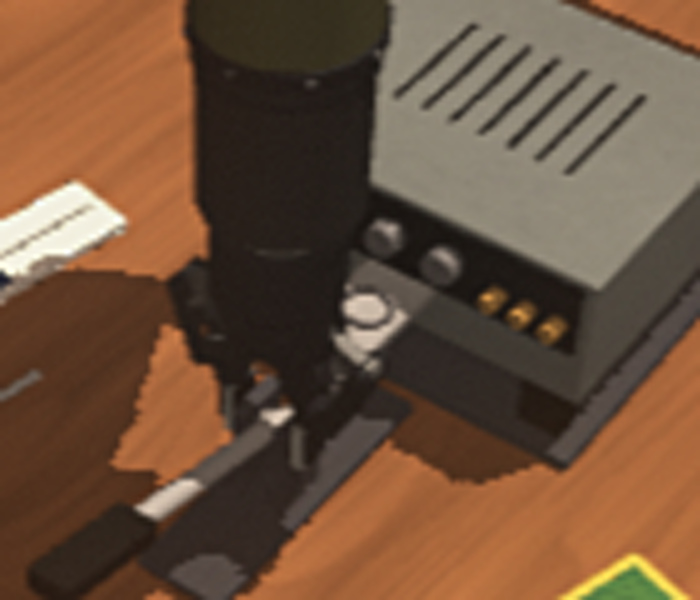

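```bash
python3 - <<'E'
from h import *
s=calibration("scene")
g=lambda x,y:(220+(x+.5)/5-.5,90+(y+.5)/5-.5)
print(onz(s,*g(412,405),12),"cradle",[onz(s,*g(x,y),8) for x,y in [(548,455),(470,414),(420,386)]])
print("ring",onz(s,*g(368,309),84), "base edge rear",onz(s,*g(285,530),12))
im=cv2.imread("pics/s15.png");cv2.imwrite("pics/s15d.png",cv2.resize(im[140:200,270:345],None,fx=10,fy=10,interpolation=cv2.INTER_CUBIC))
E
```

```text
[595.42 205.27  12.  ] cradle [array([679.81, 229.7 ,   8.  ]), array([624.44, 225.92,   8.  ]), array([586.99, 224.6 ,   8.  ])]
ring [566.32 192.07  84.  ] base edge rear [602.11  77.02  12.  ]
```

View pics/s15d.png

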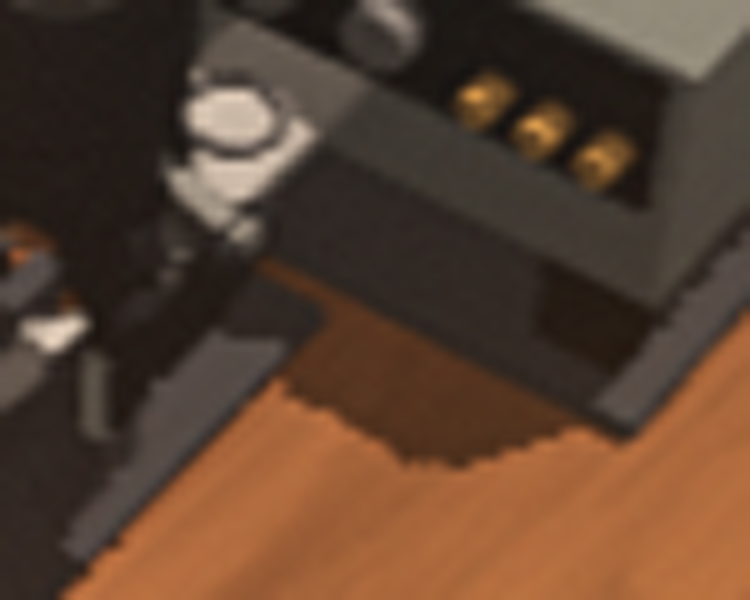

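>>> move_arm:
  increments:
    - {"offset": [6, 0, 0], "twist": [0, 0, 0]}
    - {"offset": [5, 0, 0], "twist": [0, 0, 0]}
    - {"offset": [2.2, 0, 0], "twist": [0, 0, 0]}
    - {"offset": [0, 0, 0], "twist": [0, 0, 0]}
    - {"offset": [0, 2, 0], "twist": [0, 0, 0]}

```text
clock: 14.33
tcp_pos: [573.8, 112.0, 48.8]
tcp_rot: [-1.173, -1.265, 1.264]
force: [0.9, 1.2, -8.7]
finger_gap: 38.9
```

>>> move_arm:
  increments:
    - {"offset": [0, 1.5, 0], "twist": [0, 0, 0]}
    - {"offset": [0, 1, 0], "twist": [0, 0, 0]}
    - {"offset": [0, 0, 0], "twist": [0, 0, 0]}
    - {"offset": [0, 0, 0], "twist": [0, 0, 0]}

```text
clock: 14.67
tcp_pos: [573.6, 111.7, 46.1]
tcp_rot: [-1.173, -1.264, 1.264]
force: [-0.8, 0.7, -5.9]
finger_gap: 39.0
```

```bash
python3 - <<'E'
from h import *
go(573.5,111,46,184.2)
im=snapshot("scene");cv2.imwrite("pics/s16.png",im);cv2.imwrite("pics/s16c.png",cv2.resize(im[110:200,250:345],None,fx=7,fy=6.6,interpolation=cv2.INTER_CUBIC))
im=snapshot("wrist");cv2.imwrite("pics/w16.png",im)
E
```

```text
a 184.2 twist [0. 0. 0.] offset after [-0.69  0.13  0.1 ] dist 0.7069744459567346 j6 -0.460287862432784
a 4.199999999999989 twist [ 0.   -3.14 -0.  ] offset after [ 0.69  0.13 -0.1 ] dist 0.7069744459567349 j6 -0.460287862432784
now [573.55 111.69  46.13] [-0.07  0.   -1.    1.    0.   -0.07  0.   -1.   -0.  ] F [-0.81  0.75 -5.86] gap 38.98673373580294 t 14.6667
```

View pics/s16c.png

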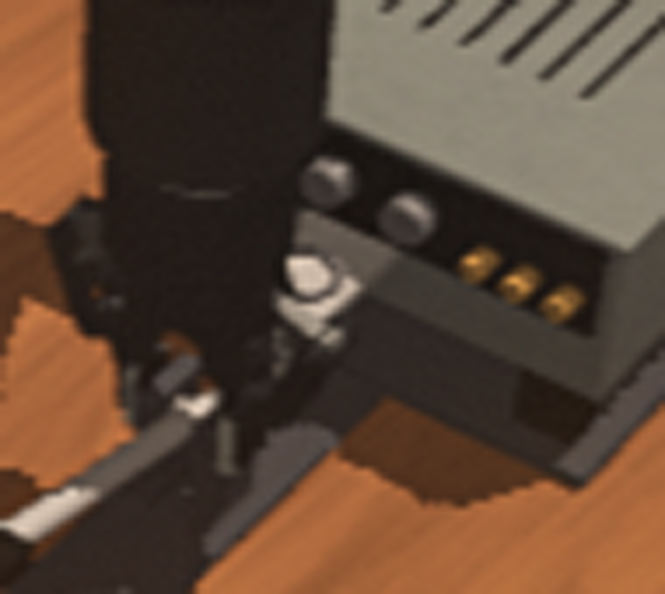

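View pics/w16.png

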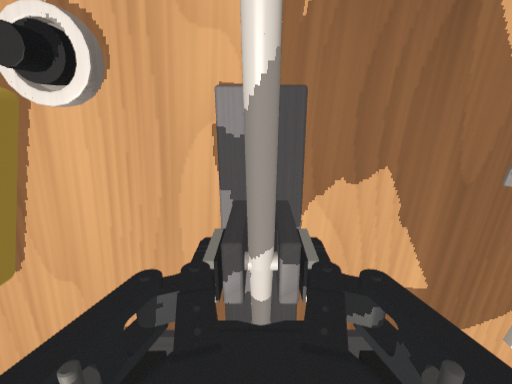

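>>> move_arm:
  increments:
    - {"offset": [0, 0.7, 0], "twist": [0, 0, 0]}
    - {"offset": [0, 0.5, 0], "twist": [0, 0, 0]}
    - {"offset": [0, 0, 0], "twist": [0, 0, 0]}
    - {"offset": [0, 0, 0], "twist": [0, 0, 0]}

```text
clock: 15.1
tcp_pos: [573.6, 111.7, 46.1]
tcp_rot: [-1.173, -1.265, 1.264]
force: [-5.6, 0.2, 2.7]
finger_gap: 39.3
```

>>> move_arm:
  increments:
    - {"offset": [0, 0, 0], "twist": [0, 0, 0]}
    - {"offset": [0, 0, 0], "twist": [0, 0, 0]}
    - {"offset": [0, 0, 0], "twist": [0, 0, 0]}
    - {"offset": [0, 0, 0], "twist": [0, 0, 0]}
    - {"offset": [0, 0, 0], "twist": [0, 0, 0]}
  jaw: -0.7

```text
clock: 15.52
tcp_pos: [574.0, 111.8, 45.1]
tcp_rot: [-1.173, -1.265, 1.264]
force: [-1.1, -0.3, -0.0]
finger_gap: 72.5
```

>>> move_arm:
  increments:
    - {"offset": [0, -10, 0], "twist": [0, 0, 0]}
    - {"offset": [0, -25, 0], "twist": [0, 0, 0]}
    - {"offset": [0, -30, 0], "twist": [0, 0, 0]}
    - {"offset": [0, -30, 0], "twist": [0, 0, 0]}
    - {"offset": [-20, -5, 0], "twist": [0, 0, 0]}

```text
clock: 15.93
tcp_pos: [577.5, 93.7, 152.1]
tcp_rot: [-1.177, -1.274, 1.26]
force: [0.4, -1.1, 1.5]
finger_gap: 72.6
```

>>> move_arm:
  increments:
    - {"offset": [-30, 0, 0], "twist": [0, 0, 0]}
    - {"offset": [-35, 0, 0], "twist": [0, 0, 0]}
    - {"offset": [-35, 0, 0], "twist": [0, 0, 0]}
    - {"offset": [-35, 0, 0], "twist": [0, 0, 0]}
    - {"offset": [-10, 0, 0], "twist": [0, 0, 0]}
  jaw: 1

```text
clock: 16.35
tcp_pos: [585.9, -56.7, 145.7]
tcp_rot: [-1.175, -1.262, 1.262]
force: [0.0, 0.6, -0.4]
finger_gap: 11.7
```

```bash
python3 - <<'E'
from h import *
go(585,-54,140,184.2)
im=snapshot("scene");cv2.imwrite("pics/s17.png",im);cv2.imwrite("pics/s17c.png",cv2.resize(im[110:230,220:345],None,fx=6,fy=5,interpolation=cv2.INTER_CUBIC))
im=snapshot("top");cv2.imwrite("pics/t17.png",im)
im=snapshot("wrist");cv2.imwrite("pics/w17.png",im)
E
```

```text
a 184.2 twist [ 0. -0. -0.] offset after [2.74 5.7  0.71] dist 6.361990880803669 j6 -0.1725597030467975
a 4.199999999999989 twist [0.   3.14 0.  ] offset after [-2.74  5.7  -0.71] dist 6.36199088080367 j6 -0.1725597030467975
now [585.91 -56.68 145.7 ] [-0.07  0.   -1.    1.   -0.   -0.07 -0.   -1.   -0.  ] F [ 0.02  0.62 -0.44] gap 11.672794050270538 t 16.35
```

View pics/s17c.png

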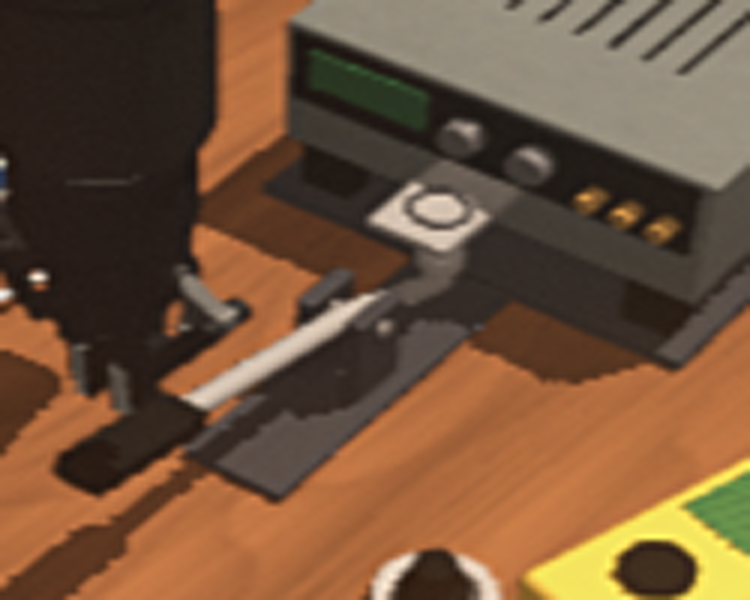

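View pics/t17.png

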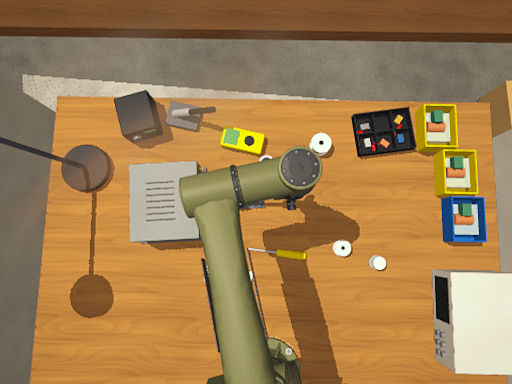

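View pics/w17.png

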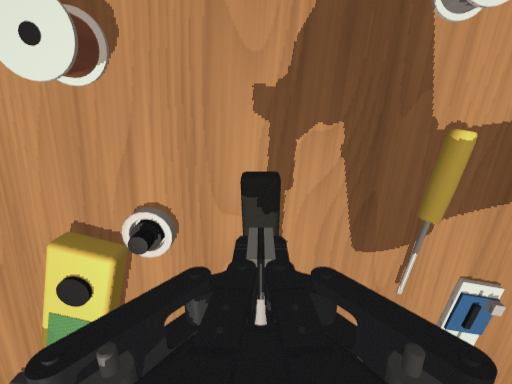

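```bash
python3 - <<'E'
from h import *
s=calibration("scene")
g=lambda x,y:(220+(x+.5)/6-.5,110+(y+.5)/5-.5)
rr=onz(s,*g(276,488),8);rl=onz(s,*g(190,452),8);fr=onz(s,*g(505,308),8)
print(rr,rl,fr); ring=onz(s,*g(440,208),84)
d=(fr-rr)[:2];print(np.linalg.norm(d),np.degrees(np.arctan2(d[1],d[0])));d/=np.linalg.norm(d)
n=np.array([d[1],-d[0]])
print("ring",ring,"saddle from rear",rr[:2]+175*d-30*n, "from rl",rl[:2]+175*d+30*n)
im=cv2.imread("pics/s17.png");cv2.imwrite("pics/s17d.png",cv2.resize(im[138:180,275:320],None,fx=14,fy=14,interpolation=cv2.INTER_CUBIC))
# predicted saddle/pad pixel
for p in [(567.2,191.2,84),(567.2,191.2,67),(567.8,191.5,53)]:
    u,v=proj(s,p);print(p,(u-275+.5)*14,(v-138+.5)*14)
E
```

```text
[604.54  25.59   8.  ] [555.96  18.18   8.  ] [598.86 210.02   8.  ]
184.5145090017257 91.76462059445137
ring [565.16 192.18  84.  ] saddle from rear [569.17 199.59] from rl [580.55 194.02]
(567.2, 191.2, 84) 262.48911867874006 198.68497102180936
(567.2, 191.2, 67) 257.84736050591584 256.60356460959866
(567.8, 191.5, 53) 257.1635397514751 304.01873406406355
```

View pics/s17d.png

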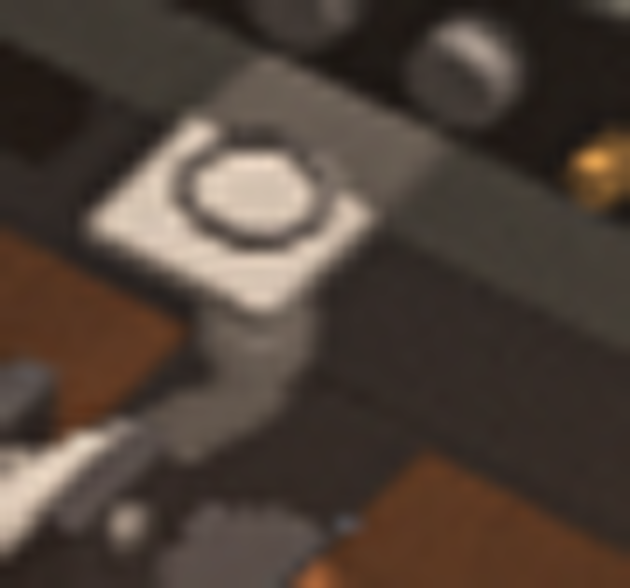

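```bash
python3 - <<'E'
from h import *
im=cv2.imread("pics/s17.png")[150:175,282:305].astype(float)
im=np.clip((im-25)*2.2,0,255).astype(np.uint8)
cv2.imwrite("pics/s17e.png",cv2.resize(im,None,fx=24,fy=24,interpolation=cv2.INTER_CUBIC))
s=calibration("scene")
for p in [(567.2,191.2,84),(567.2,191.2,67),(567.8,191.5,53),(567.8,191.5,40)]:
    u,v=proj(s,p);print(p,(u-282+.5)*24,(v-150+.5)*24)
E
```

```text
(567.2, 191.2, 84) 281.9813463064115 52.602807465958904
(567.2, 191.2, 67) 274.02404658157 151.89182504502628
(567.8, 191.5, 53) 272.8517824311002 233.1749726812518
(567.8, 191.5, 40) 266.92806108229433 306.59388451916016
```

View pics/s17e.png

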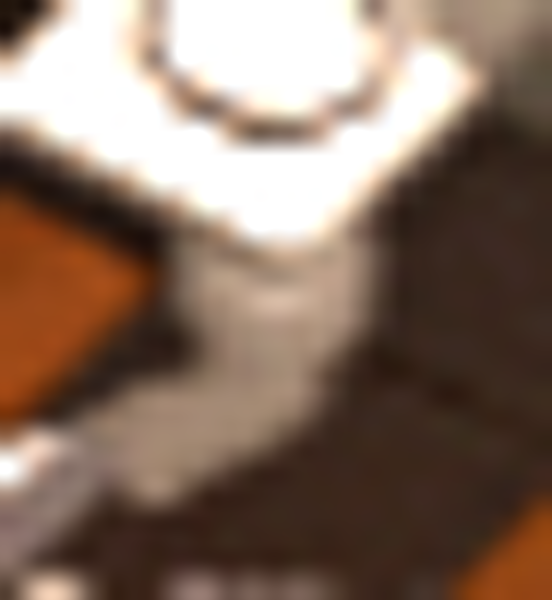

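>>> move_arm:
  increments:
    - {"offset": [1, 15, 0.5], "twist": [0, 0, 0]}
    - {"offset": [0, 12, 0], "twist": [0, 0, 0]}
    - {"offset": [0, 0, 0], "twist": [0, 0, 0]}
    - {"offset": [0, 0, 0], "twist": [0, 0, 0]}
    - {"offset": [0, 0, 0], "twist": [0, 0, 0]}

```text
clock: 16.92
tcp_pos: [585.5, -51.3, 118.1]
tcp_rot: [-1.173, -1.265, 1.265]
force: [0.1, -0.1, -0.3]
finger_gap: 0.1
```

```bash
python3 - <<'E'
from h import *
go(585.9,-55,107,184.2)
im=snapshot("scene");cv2.imwrite("pics/s18c.png",cv2.resize(im[110:230,200:345],None,fx=5,fy=5,interpolation=cv2.INTER_CUBIC))
im=snapshot("wrist");cv2.imwrite("pics/w18.png",im)
E
```

```text
a 184.2 twist [ 0.  0. -0.] offset after [-3.69 11.09 -0.12] dist 11.685970492695898 j6 -0.17771580854340954
a 4.199999999999989 twist [-0.   -3.14 -0.  ] offset after [ 3.69 11.09  0.12] dist 11.6859704926959 j6 -0.17771580854340954
now [585.51 -51.33 118.09] [-0.08  0.   -1.    1.   -0.   -0.08 -0.   -1.   -0.  ] F [ 0.12 -0.09 -0.26] gap 0.1388181541654179 t 16.9167
```

View pics/s18c.png

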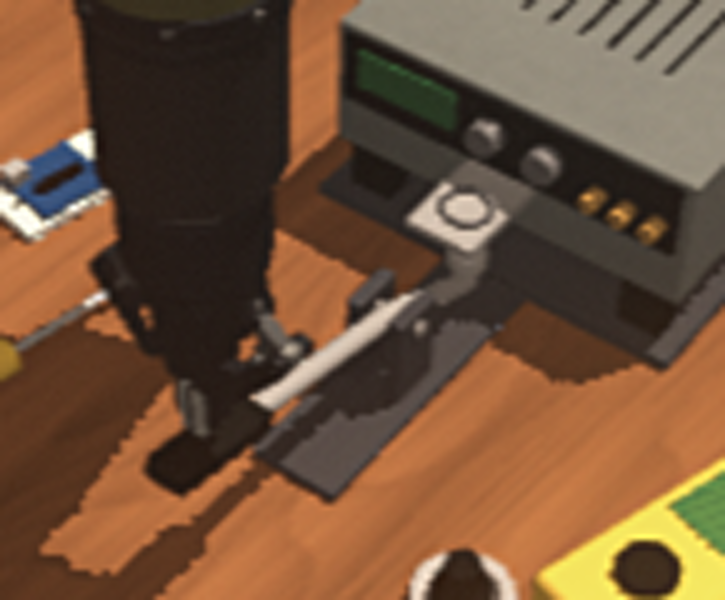

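View pics/w18.png

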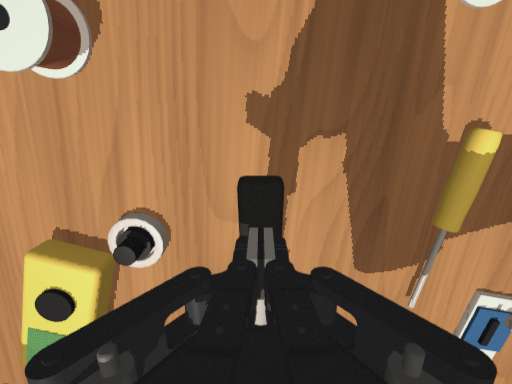

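>>> move_arm:
  increments:
    - {"offset": [-6, 4, 0], "twist": [0, 0, 0]}
    - {"offset": [0, 5, 0], "twist": [0, 0, 0]}
    - {"offset": [0, 5, 0], "twist": [0, 0, 0]}
    - {"offset": [0, 5, 0], "twist": [0, 0, 0]}
    - {"offset": [0, 5, 0], "twist": [0, 0, 0]}

```text
clock: 17.43
tcp_pos: [585.8, -58.1, 93.2]
tcp_rot: [-1.173, -1.264, 1.264]
force: [0.5, -1.2, 1.9]
finger_gap: 0.2
```

>>> move_arm:
  increments:
    - {"offset": [0, 5, 0], "twist": [0, 0, 0]}
    - {"offset": [0, 5, 0], "twist": [0, 0, 0]}
    - {"offset": [0, 5, 0], "twist": [0, 0, 0]}
    - {"offset": [0, 0, 0], "twist": [0, 0, 0]}
    - {"offset": [0, 0, 0], "twist": [0, 0, 0]}

```text
clock: 17.85
tcp_pos: [585.9, -58.1, 79.5]
tcp_rot: [-1.174, -1.264, 1.265]
force: [-2.6, 0.2, 8.5]
finger_gap: -0.3
```

```bash
python3 - <<'E'
from h import *
go(585.9,-57,38,184.2)
im=snapshot("scene");cv2.imwrite("pics/s19c.png",cv2.resize(im[110:230,200:345],None,fx=5,fy=5,interpolation=cv2.INTER_CUBIC))
E
```

```text
a 184.2 twist [ 0.  0. -0.] offset after [ 1.14 41.5  -0.1 ] dist 41.52058797275671 j6 -0.16698988988035068
a 4.199999999999989 twist [-0.   -3.14 -0.  ] offset after [-1.14 41.5   0.1 ] dist 41.520587972756715 j6 -0.16698988988035068
now [585.88 -58.14  79.5 ] [-0.08  0.   -1.    1.   -0.   -0.08 -0.   -1.   -0.  ] F [-2.56  0.17  8.5 ] gap -0.27661428373241387 t 17.85
```

View pics/s19c.png

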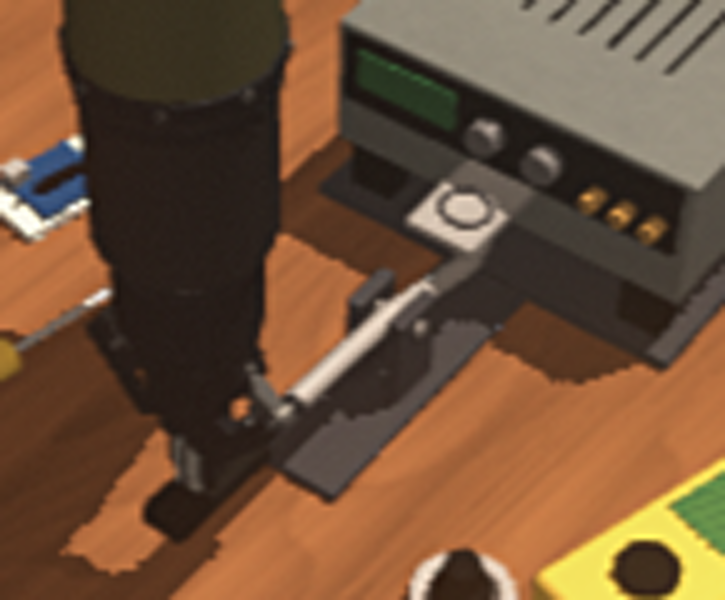

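Halfway down with 8.5 N on the handle, and the jack hasn't moved. I'll keep going.

>>> move_arm:
  increments:
    - {"offset": [0, 5, 0], "twist": [0, 0, 0]}
    - {"offset": [0, 5, 0], "twist": [0, 0, 0]}
    - {"offset": [0, 5, 0], "twist": [0, 0, 0]}
    - {"offset": [0, 5, 0], "twist": [0, 0, 0]}
    - {"offset": [0, 5, 0], "twist": [0, 0, 0]}

```text
clock: 18.32
tcp_pos: [586.2, -59.0, 55.4]
tcp_rot: [-1.175, -1.264, 1.265]
force: [-4.3, -3.1, 11.1]
finger_gap: -0.0
```

>>> move_arm:
  increments:
    - {"offset": [0, 4, 0], "twist": [0, 0, 0]}
    - {"offset": [0, 4, 0], "twist": [0, 0, 0]}
    - {"offset": [0, 4, 0], "twist": [0, 0, 0]}
    - {"offset": [0, 0, 0], "twist": [0, 0, 0]}
    - {"offset": [0, 0, 0], "twist": [0, 0, 0]}

```text
clock: 18.73
tcp_pos: [586.1, -58.3, 42.9]
tcp_rot: [-1.174, -1.265, 1.265]
force: [-2.2, -2.2, 8.3]
finger_gap: 0.1
```

```bash
python3 - <<'E'
from h import *
go(585.9,-57,38,184.2)
im=snapshot("scene");cv2.imwrite("pics/s20c.png",cv2.resize(im[110:230,200:345],None,fx=5,fy=5,interpolation=cv2.INTER_CUBIC))
E
```

```text
a 184.2 twist [ 0.  0. -0.] offset after [1.3  4.88 0.12] dist 5.0537961138813685 j6 -0.16687371197097273
a 4.199999999999989 twist [-0.   -3.14 -0.  ] offset after [-1.3   4.88 -0.12] dist 5.053796113881369 j6 -0.16687371197097273
now [586.12 -58.28  42.88] [-0.08  0.   -1.    1.   -0.   -0.08 -0.   -1.   -0.  ] F [-2.25 -2.16  8.34] gap 0.10748707803482886 t 18.7333
```

View pics/s20c.png

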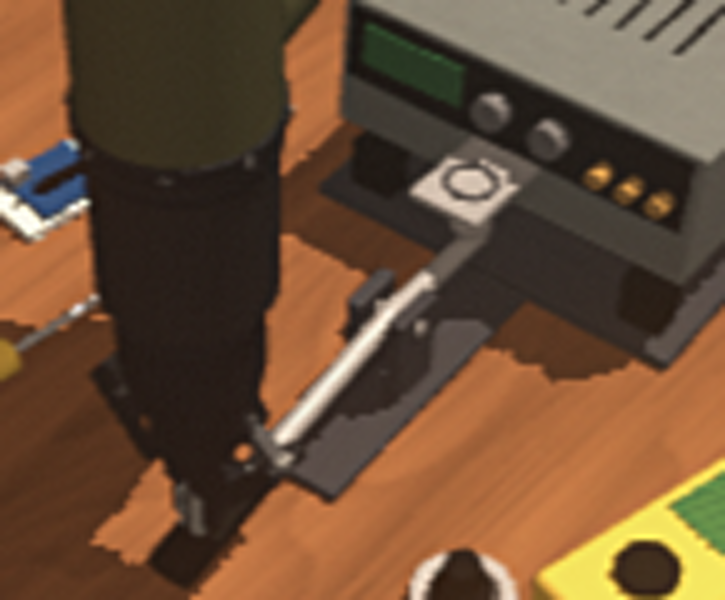

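>>> move_arm:
  increments:
    - {"offset": [0, 2, 0], "twist": [0, 0, 0]}
    - {"offset": [0, 2, 0], "twist": [0, 0, 0]}
    - {"offset": [0, 1, 0], "twist": [0, 0, 0]}
    - {"offset": [0, 0, 0], "twist": [0, 0, 0]}

```text
clock: 19.12
tcp_pos: [586.3, -58.0, 39.2]
tcp_rot: [-1.174, -1.266, 1.265]
force: [-6.1, 0.4, 14.6]
finger_gap: 0.4
```

>>> move_arm:
  increments:
    - {"offset": [0, 2, 0], "twist": [0, 0, 0]}
    - {"offset": [0, 1, 0], "twist": [0, 0, 0]}
    - {"offset": [0, 0, 0], "twist": [0, 0, 0]}
    - {"offset": [0, 0, 0], "twist": [0, 0, 0]}

```text
clock: 19.45
tcp_pos: [586.8, -57.9, 38.3]
tcp_rot: [-1.176, -1.267, 1.264]
force: [-10.5, 2.3, 23.6]
finger_gap: -0.1
```

```bash
python3 - <<'E'
from h import *
im=snapshot("scene");cv2.imwrite("pics/s21.png",im);cv2.imwrite("pics/s21c.png",cv2.resize(im[90:230,200:345],None,fx=5,fy=4.2,interpolation=cv2.INTER_CUBIC))
cv2.imwrite("pics/w21.png",snapshot("wrist"));print(env.get_state()["force"],env.get_state()["tcp_pos"])
E
```

```text
[-9.84  1.96 24.7 ] [586.84 -57.9   38.32]
```

View pics/s21c.png

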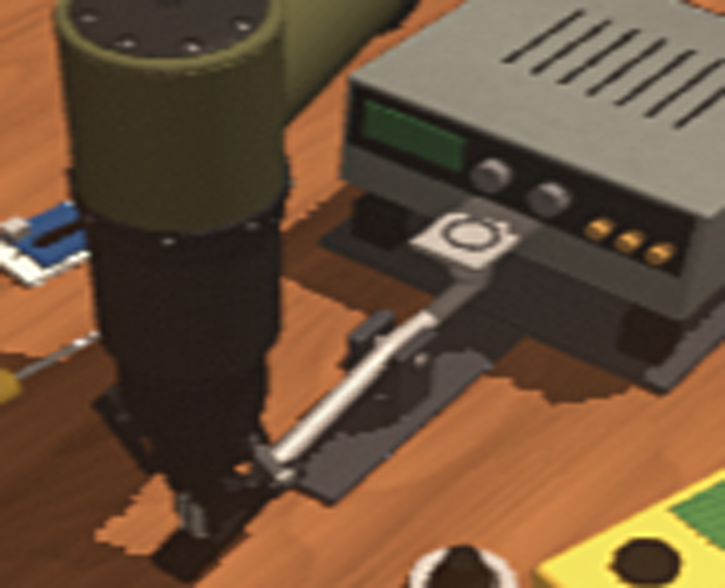

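View pics/w21.png

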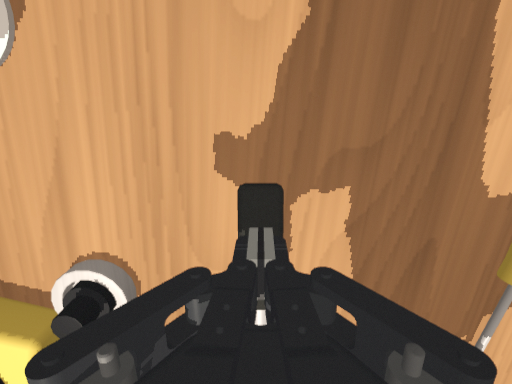

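>>> move_arm:
  increments:
    - {"offset": [0, -1, 0.8], "twist": [0, 0, 0]}
    - {"offset": [0, 0, 0], "twist": [0, 0, 0]}
    - {"offset": [0, 0, 0], "twist": [0, 0, 0]}
    - {"offset": [0, 0, 0], "twist": [0, 0, 0]}

```text
clock: 19.88
tcp_pos: [586.6, -57.9, 38.7]
tcp_rot: [-1.176, -1.268, 1.263]
force: [-6.1, 0.4, 19.3]
finger_gap: 0.3
```

```bash
python3 - <<'E'
from h import *
im=snapshot("scene");cv2.imwrite("pics/s22.png",cv2.resize(im[90:260,200:345],None,fx=4,fy=3.5,interpolation=cv2.INTER_CUBIC))
t=env.get_state();print(t["force"],t["tcp_pos"],t["clock"])
s=calibration("scene")
im0=cv2.imread("pics/s17.png");
def ring(i):
    g=i[130:172,270:320].copy();cv2.imwrite("pics/r.png",g);return g
cv2.imwrite("pics/s22r.png",cv2.resize(np.hstack([ring(im0),ring(im)]),None,fx=8,fy=8,interpolation=cv2.INTER_CUBIC))
E
```

```text
[-5.4   0.74 18.82] [586.64 -57.93  38.69] 19.9333
```

View pics/s22r.png

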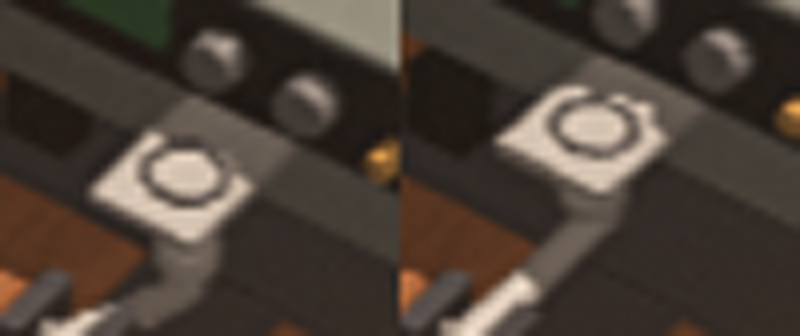

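```bash
python3 - <<'E'
from h import *
print(env.job_done()); t=env.get_state();print(t["force"],t["tcp_pos"],t["clock"])
E
```

```text
the job is handed in; nothing more can be done
None
the job is handed in; nothing more can be done
```

I moved the cap to the dish, set the jack under the lift point and pumped it to its stop. I handed the job in at about 20 s of the 66 s, with the arm still pressing the handle. The hand-in gives no verdict, so I don't know how it was judged.

- **Cap:** it stands upright and down in the dish's recess. Wrist and scene pictures taken after letting go showed this, and it was still there in the last wrist picture.
- **Jack position:** worked out from the arm's pose at release, the saddle was at about (568, 191.5) mm. I measured the ring above the lift point at about (567, 191) mm.
- **Lift:** the fingertips are at 38.7 mm, which matches the handle's stop at about 38 mm. They press with about 19 N, plus about 5 N sideways. The ring rose about 23 mm in the scene camera, close to the expected 20 mm.
- **Bystanders:** I saw none moved in the pictures.

Some checks disagreed or could not be made:
- **Camera mismatch:** the scene camera differed from the other readings by 2–3 mm on the ring and on a corner of the jack's base.
- **Unreliable recheck:** rechecking the jack's base from its corners after release put the saddle up to 15 mm off. The base measured 184 mm long instead of 200 mm, so I discarded that result.
- **Saddle hidden:** the tab covers the saddle, so its centring was confirmed directly only sideways in the scene view, to about 1 mm.

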